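# Pack ear-mould jars and turn the collection tiles

## Task

Load every ear-mould jar upright into the divided crate, one per cell, red-capped jars in the red row and blue-capped jars in the blue row. Only when all the jars are in, turn both collection tiles over by tipping each one up against the front edge of the white stand so that it falls over onto the stand with its coloured side up, and then slide each tile back against the stand's rail so that it lies wholly on the stand. Leave the other things on the desk where they are.

Things in the scene. Friction and masses are not known exactly. Their poses are not given: they have to be found in the camera images.
- red_jar1_c (a point): Centre (half-way up) of a rigid round clear jar with a red cap, 52 mm diameter, 64 mm high, about 0.15 kg with a weighted base, standing upright on the desk, its z axis up; its side is straight, cap and jar alike. May be absent.
- red_jar2_c (a point): Centre (half-way up) of a rigid round clear jar with a red cap, 52 mm diameter, 64 mm high, about 0.15 kg with a weighted base, standing upright on the desk, its z axis up; its side is straight, cap and jar alike. May be absent.
- red_jar3_c (a point): Centre (half-way up) of a rigid round clear jar with a red cap, 52 mm diameter, 64 mm high, about 0.15 kg with a weighted base, standing upright on the desk, its z axis up; its side is straight, cap and jar alike. May be absent.
- blue_jar1_c (a point): Centre (half-way up) of a rigid round clear jar with a blue cap, 52 mm diameter, 64 mm high, about 0.15 kg with a weighted base, standing upright on the desk, its z axis up; its side is straight, cap and jar alike. May be absent.
- blue_jar2_c (a point): Centre (half-way up) of a rigid round clear jar with a blue cap, 52 mm diameter, 64 mm high, about 0.15 kg with a weighted base, standing upright on the desk, its z axis up; its side is straight, cap and jar alike. May be absent.
- crate_in (a point): Centre of the inner floor (4 mm above the desk) of the fixed grey crate, 236 mm along its x, 160 mm along its y, z up; walls and dividers 4 mm thick, tops 36 mm above the desk. Cell centres at x = -77, 0, +77 mm and y = -39, +39 mm from this point; a cell is about 73 x 74 mm. The row at +y is red (strip and floor), the row at -y blue.
- stand_edge (a point): Middle of the upper front edge of the fixed white stand, 16 mm above the desk. x points level from the robot's side back over the deck, y along the edge, z up. Its front face is upright from desk to edge, 290 mm long (145 mm each way). The flat deck at this height runs 113 mm back to a full-length rail that stands 20 mm above the deck.
- red_tile_c (a point): Centre of a rigid square tile, 96 x 96 x 12 mm, 0.14 kg: grey face with black bar on its +z side, red face with white disc on -z. Starts grey up on the desk, 1 to 5 cm before the stand, roughly square to it. Too wide to grip across; held against the stand's front by fingertips low on its free edge, pressing 10 to 15 N along the tile, that edge can be lifted by friction till it tips on to the deck.
- blue_tile_c (a point): Centre of a rigid square tile, 96 x 96 x 12 mm, 0.14 kg: grey face with black bar on its +z side, blue face with white disc on -z. Starts grey up on the desk, 1 to 5 cm before the stand, roughly square to it. Too wide to grip across; held against the stand's front by fingertips low on its free edge, pressing 10 to 15 N along the tile, that edge can be lifted by friction till it tips on to the deck.
- mug: White mug, 80 mm diameter, 90 mm high. Bystander; origin at the centre of its underside.
- spray: Amber spray bottle, 44 mm diameter, 130 mm high. Bystander; origin at the centre of its underside.
- tip_box: Cardboard box, 70 x 100 x 40 mm. Bystander; origin at the centre of its underside.
- otoscope: Black otoscope lying down, 150 mm long along its x, 32 mm thick. Bystander; origin at the centre of its underside.
- mouse: Black round mouse, 64 mm diameter, 35 mm high. Bystander; origin at the centre of its underside.

How it is judged:
By the outcome, as a careful person would: the job done as asked, in the order asked, and still so for the second after the job is handed in, with the robot touching nothing.
Of red_jar1, red_jar2, red_jar3, blue_jar1, blue_jar2 only 3 to 5 are there at a start; the rules pass over those that are not, and their reading is None.
At some moment in a run one of red_jar1, red_jar2, red_jar3, blue_jar1, blue_jar2 may be knocked a few centimetres aside while the robot is not near it.
It also fails if it takes over 200 s, if anything falls off the work surface, if the arm or the gripper's body presses on something with over 40 N, if the wrist force passes 120 N, or if a joint passes its speed limit or range.

## Robot

A 7-joint arm with a two-finger parallel gripper is mounted at the origin on the work surface. World frame = base frame: x ahead of the robot, y to its left, z up, the work surface at z = 0. Lengths are in m, angles in rad, forces in N, time in s.
With the tool pointing down it reaches from about 0.4 to 0.85 m from the base axis. Payload 10.4 kg.
Tool frame: the origin (TCP) lies between the finger pads; the fingertips stand 22 mm ahead of it and the grasp point (between the pads) lies 3 mm ahead of it; z points along the fingers, y is the line along which they close (so a half turn about z gives the same grasp; the last joint's range is limited). The gripper opens to 85 mm and grips with 20 to 120 N. Pads are 22 mm wide; open, the fingers measure 114 mm over their backs; the gripper's body (76 mm by 85 mm) begins 54 mm behind the grasp point. The pads swing forward as they close: fully open they stand 13 mm farther back than shut.
Start: joints at [1.108, 0.332, -0.065, 1.46, 0.022, 1.35, -0.088], TCP at [0.266, -0.566, 0.253] pointing down, gripper open.
Joint ranges: [-2.6, 2.6], [-0.5, 2.12], [-1.47, 1.34], [0.16, 2.42], [-1.27, 4.41], [0.06, 2.06], [-2.6, 2.6]. Speed limits (rad/s): [2.22, 2.22, 2.79, 2.79, 3.14, 3.14, 3.14].

## Interface

Orientations are given as a unit quaternion [x, y, z, w].
In Python, from workcell import manip, camera, ticket, boxes_of, outline_of gives the robot as it stands.
- The arm moves only by the tool carry_out, never from a script. Its argument "deltas" is a list of rows, each a list of 5 numbers: the shift along the tool's x, y, z as a fraction of full scale, then the turn about the tool's z as a fraction of full scale, then the opening, from -1 (shut) to 1 (fully open), so that 0 is half open. In form: [[tx, ty, tz, spin, gripper], ...]. A call has 1 to 20 rows; each row is the pose to reach, as a shift and turn from the pose commanded when the call began, along the tool's axes at that moment; what a row does not reach only later rows make up. Full scale, the value 1, is 150 mm for a shift and 30 degrees for a turn. A row lasts 1/8 s, in which the tool goes at most 62.5 mm and 10.7 degrees, less where a joint would pass 70% of its speed; a pose out of reach is approached as far as the arm can. A call with a number of a shift or a turn outside -1 to 1 is refused whole. A call with a gripper value outside its range is refused whole. The fingers move at their own pace and stop on an object; "force" is the grip in N (left out, the last holds). Time passes only in rows, so rows that repeat a pose let the fingers close. It gives the time, the measured TCP pose, the force, the opening and the grip force at its end, in the units of the state.
- manip.get_obs(): the state, without advancing time (a new reading comes with each control period).
- camera(name): name is "side" or "top"; returns a dict with "img" (384x512x3 uint8, red, green, blue), "depth" (384x512 float32, m along the optical axis (not along the pixel's ray), 0 where there is no reading), "vertical_fov" (degrees; the focal length in pixels is half the picture's height over the tangent of half this angle, whatever the lens; pixels are square), "cx", "cy" (the principal point, pixels), "k1" (the pictures are not rectified: a ray, as slopes to the right and down, at radius r is drawn at 1 + k1 r^2 times it, then the intrinsics apply), "R" (3x3) and "t" (3): a world point X has camera coordinates R X + t. Camera axes: x right, y down, z forward; pixel columns grow to the right and rows downward; lengths in m; the calibration is good to about 2 mm. A picture is of the moment at which its call begins.
- ticket.hand_in(): hands the job in; it is judged then, once.
Trained networks look in a picture, given as the dict that the camera call returned (one of the last four; its "shot" number tells which), for a name from the list of things; names that differ only in an ending like _2 or _b are one class to them, and where a whole thing is asked for, a point or a joint stands for the part that bears it (a point fixed in the world has none). Each returns a list of dicts, best first, with "conf" (0 to 1); they miss things now and then, are a little off and sometimes report something else, mostly with a low value. They report only what shows in the picture. A call takes as long as a camera call.
- boxes_of(query, picture): "position" ([x, y, z] in m, in world coordinates, good to about 4 mm: the middle of the surface that is visible of it).
- outline_of(query, picture): "region" (384x512 bool, what is visible of it).
The state is a dict: "clock": time; "joint_pos": joint angles; "joint_velocities": joint speeds; "tau": joint torques, N m; "position": TCP position; "ee_rot": TCP orientation; "ft_force": force on the tool from outside, world axes, zero at the start; "torque": the same for the moment, N m; "grip_width": opening from 0.0 (shut) to 1.0 (fully open); "grasp_force": force on a finger pad.
Only numpy, scipy, OpenCV 4.12 (cv2) and the standard library are available. Lean on these libraries where they do the work, as an engineer would, in place of code of your own. Each camera call takes 0.05 s, during which the arm holds its last target. There are 200 camera calls.

## Working session

There is one attempt and no reset: what is moved stays moved. The work goes in short steps, Python scripts to look and compute and a tool call to move; the robot and the scene stay as the last step left them, time stands still between calls to the robot, and variables do not carry over. Pictures are saved under pics/ and viewed, at most 14 in all, crops included, and the job is handed in when it is done.

Besides the shell and the picture viewer there is one more tool, called after ">>>" in YAML: its name, and indented under it one key for each argument. carry_out: Moves the arm, as the interface text tells. Its arguments: {"type":"object","properties":{"deltas":{"type":"array","items":{"type":"array","items":{"type":"number"}}},"force":{"type":"number"}},"required":["deltas"]}

```bash
ls; mkdir -p pics; cat > h.py <<'E'
import numpy as np, cv2
from workcell import manip, camera, ticket, boxes_of, outline_of
def save(c,n,s=1.5): cv2.imwrite('pics/'+n,cv2.resize(c['img'][:,:,::-1],None,fx=s,fy=s))
def K(c):
    f=192/np.tan(np.radians(c['vertical_fov'])/2); return np.array([[f,0,c['cx']],[0,f,c['cy']],[0,0,1.]])
def rays(c,uv):
    d=np.array([c['k1'],0,0,0,0.]); return cv2.undistortPoints(np.array(uv,float).reshape(-1,1,2),K(c),d).reshape(-1,2)
def at_z(c,uv,z):
    r=rays(c,uv); d=np.c_[r,np.ones(len(r))]@c['R']; o=-np.array(c['R']).T@c['t']; return o+d*((z-o[2])/d[:,2])[:,None]
def cloud(c):
    v,u=np.mgrid[:384,:512]; r=rays(c,np.stack([u.ravel(),v.ravel()],1)); z=c['depth'].ravel()
    P=(np.c_[r*z[:,None],z]-c['t'])@c['R']; P[z==0]=np.nan; return P.reshape(384,512,3)
E
python3 - <<'E'
from h import *
o=manip.get_obs(); print({k:np.round(v,3) for k,v in o.items()})
for n in('top','side'):
    c=camera(n); save(c,n+'0.png'); print(n,c['vertical_fov'],c['k1'],-np.array(c['R']).T@c['t'],np.round(c['R'],2).tolist())
    for q in ['red_jar1_c','blue_jar1_c','red_tile_c','blue_tile_c','crate_in','stand_edge','mug','spray','tip_box','otoscope','mouse']:
        try: print(q,[(round(d['conf'],2),np.round(d['position'],3).tolist()) for d in boxes_of(q,c)])
        except Exception as e: print(q,e)
E
```

```text
pics
{'clock': np.float64(0.0), 'joint_pos': array([ 1.108,  0.333, -0.065,  1.461,  0.022,  1.35 , -0.088]), 'joint_velocities': array([ 0.001,  0.   ,  0.002,  0.   , -0.002, -0.   ,  0.001]), 'tau': array([-1.0000e-03, -6.2544e+01,  4.9000e-02, -3.9160e+01,  1.6000e-02,
        1.0000e-02, -0.0000e+00]), 'position': array([ 0.266, -0.565,  0.253]), 'ee_rot': array([ 0.976,  0.218, -0.   , -0.001]), 'ft_force': array([ 0.582,  1.073, -0.568]), 'torque': array([-0.06 ,  0.009, -0.001]), 'grasp_force': np.float64(0.0), 'grip_width': np.float64(0.999)}
top 57.24660800432459 -0.06687881952034229 [ 0.4987113  -0.01863855  1.27893308] [[0.0, -1.0, -0.01], [-0.99, 0.0, -0.1], [0.1, 0.01, -0.99]]
red_jar1_c [(0.72, [0.441, -0.372, 0.06])]
blue_jar1_c [(0.77, [0.563, -0.361, 0.064])]
red_tile_c [(0.92, [0.508, -0.186, 0.013])]
blue_tile_c [(0.57, [0.49, -0.052, 0.017])]
crate_in [(0.7, [0.508, 0.329, 0.01])]
stand_edge [(0.62, [0.641, -0.134, 0.011])]
mug [(0.77, [0.67, -0.446, 0.038])]
spray [(0.63, [0.776, 0.069, 0.087])]
tip_box [(0.68, [0.755, 0.234, 0.04]), (0.43, [0.774, 0.066, 0.085])]
otoscope [(0.87, [0.508, -0.554, 0.027])]
mouse [(0.58, [0.6, 0.527, 0.028])]
side 50.15973672494694 0.016651769553207046 [-0.23099579  1.20782189  0.89037484] [[-0.82, -0.57, 0.03], [-0.3, 0.38, -0.88], [0.49, -0.72, -0.48]]
red_jar1_c [(0.43, [0.431, -0.36, 0.046])]
blue_jar1_c [(0.7, [0.554, -0.357, 0.044])]
red_tile_c [(0.54, [0.501, -0.174, 0.015])]
blue_tile_c [(0.64, [0.484, -0.036, 0.013])]
crate_in [(0.79, [0.501, 0.333, 0.014])]
stand_edge [(0.84, [0.644, -0.118, 0.02]), (0.46, [0.432, -0.362, 0.046])]
mug [(0.9, [0.655, -0.412, 0.061])]
spray [(0.63, [0.778, 0.083, 0.064]), (0.52, [0.644, -0.12, 0.018])]
tip_box [(0.65, [0.742, 0.252, 0.038]), (0.33, [0.655, -0.413, 0.063])]
otoscope [(0.63, [0.503, -0.549, 0.023])]
mouse [(0.74, [0.581, 0.55, 0.02])]
```

View pics/top0.png

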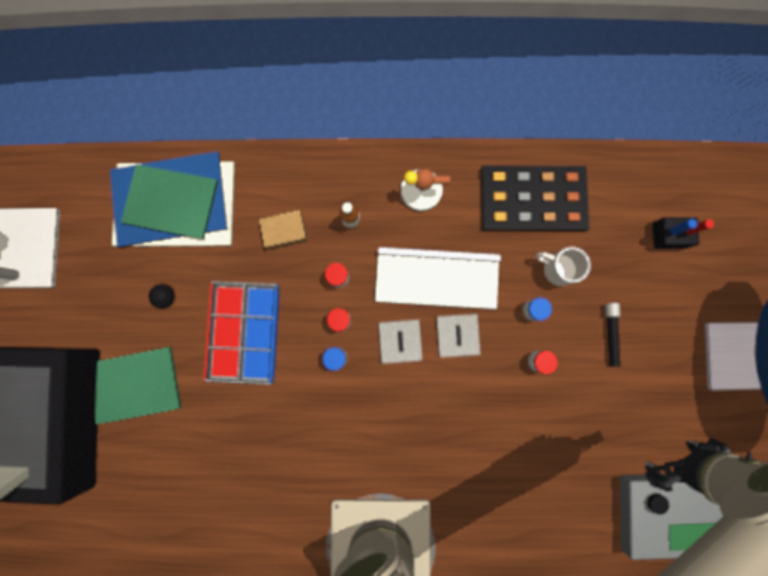

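View pics/side0.png

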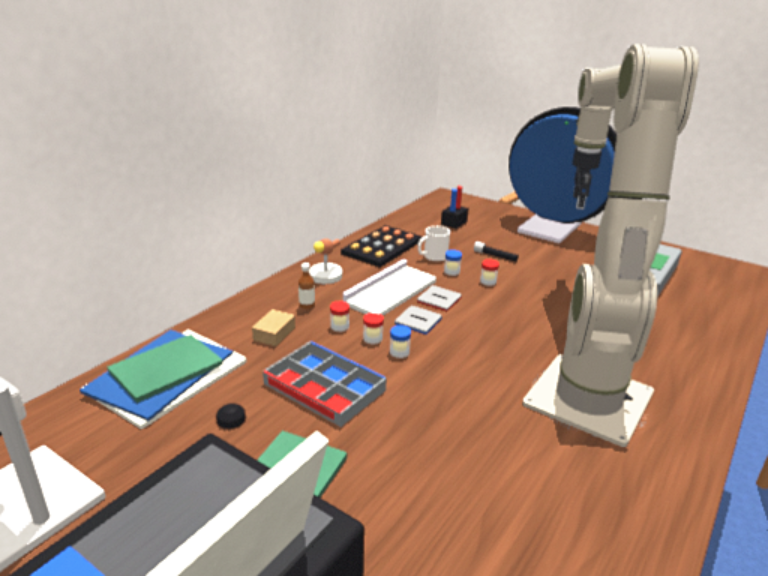

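The top view (1.5x pixels) shows red caps at (335,275), (338,320) and (544,362), and blue caps at (333,358) and (538,309). The tiles are at (400,341) and (459,335), the stand at (438,280), and the crate at (242,332) with its red row on the +y (left) side. Next I measure all of these precisely.

```bash
cat >> h.py <<'E'
def caps(c):
    """jar caps seen in a picture: (colour, centroid px)"""
    hsv=cv2.cvtColor(c['img'],cv2.COLOR_RGB2HSV); out=[]
    P=cloud(c)
    for col in('red','blue'):
        h=hsv[...,0].astype(int); m=((h<8)|(h>172)) if col=='red' else (abs(h-110)<12)
        m=m&(hsv[...,1]>140)&(hsv[...,2]>90)&(P[...,2]>.04)&(P[...,2]<.08)&(P[...,0]>.2)&(P[...,0]<.9)&(abs(P[...,1])<.75)
        n,l,s,ce=cv2.connectedComponentsWithStats(m.astype(np.uint8))
        for i in range(1,n):
            if s[i,4]>25: out.append((col,ce[i],int(s[i,4]),np.nanmedian(P[l==i],0)))
    return out
def jars(z=.064):
    c=camera('top')
    for col,uv,n,p in caps(c): print(col,n,np.round(at_z(c,[uv],z)[0],4),'depth z',round(p[2],4))
def rect(P,m): 
    q=P[m][:,:2].astype(np.float32); return cv2.minAreaRect(q)
E
python3 - <<'E'
from h import *
T=camera('top');S=camera('side')
def tri(uv1,uv2):
    pr=[]
    A=cv2.triangulatePoints(np.c_[T['R'],T['t']],np.c_[S['R'],S['t']],rays(T,[uv1]).T,rays(S,[uv2]).T); return (A[:3]/A[3]).ravel()
a=caps(T)
for t in a: print(t[0],t[2],np.round(at_z(T,[t[1]],.064)[0],4),'depth',np.round(t[3],4))
for t in caps(S): print('side',t[0],t[2],np.round(t[3],4))
P=cloud(T)
# desk plane
def reg(x0,x1,y0,y1): return (P[...,0]>x0)&(P[...,0]<x1)&(P[...,1]>y0)&(P[...,1]<y1)
print('desk z',np.nanmedian(P[reg(.3,.4,-.1,.2)][:,2]))
m=reg(.35,.68,.2,.45)
for lo in(.01,.02,.028): print('crate',rect(P,m&(P[...,2]>lo)&(P[...,2]<.06)))
print('crate z pct',np.nanpercentile(P[m&(P[...,2]>.02)][:,2],[50,90,98]))
img=T['img'].astype(int)
w=(img.min(2)>175)&reg(.55,.78,-.36,.1)
q=P[w]; print('stand z',np.nanpercentile(q[:,2],[5,50,90,98]))
sd=w&(P[...,2]<.024); print('stand deck',rect(P,sd),'all',rect(P,w))
g=(img.min(2)>100)&((img.max(2)-img.min(2))<40)
for y0,y1 in((-.125,.03),(-.26,-.115)):
    t=g&reg(.42,.57,y0,y1)&(P[...,2]>.004); n,l,s,ce=cv2.connectedComponentsWithStats(t.astype(np.uint8)); k=1+s[1:,4].argmax(); print('tile',rect(P,l==k),np.nanmedian(P[l==k][:,2]))
# crate colour rows
hsv=cv2.cvtColor(T['img'],cv2.COLOR_RGB2HSV)
for nm,h in(('red',0),('blue',110)):
    d=abs(hsv[...,0].astype(int)-h); k=m&(np.minimum(d,180-d)<12)&(hsv[...,1]>140); uv=np.argwhere(k)[:,::-1]; print(nm,at_z(T,[uv.mean(0)],.004))
E
```

```text
red 171 [0.643  0.1024 0.064 ] depth [0.6426 0.1021 0.0627]
red 177 [0.5375 0.0963 0.064 ] depth [0.538  0.0974 0.0625]
red 192 [ 0.4414 -0.3789  0.064 ] depth [ 0.4415 -0.3791  0.0625]
blue 158 [ 0.5633 -0.3682  0.064 ] depth [ 0.5622 -0.3682  0.063 ]
blue 164 [0.4499 0.1066 0.064 ] depth [0.4489 0.107  0.0628]
side red 77 [ 0.4367 -0.3704  0.0653]
side red 106 [0.6392 0.1101 0.0645]
side red 108 [0.5322 0.1064 0.0645]
side blue 61 [ 0.5582 -0.3609  0.0641]
side blue 111 [0.4424 0.1137 0.0653]
desk z -0.001046196906515327
crate ((0.5087766647338867, 0.33165186643600464), (0.16416914761066437, 0.23476234078407288), 87.43952941894531)
crate ((0.5087602138519287, 0.3316129148006439), (0.16392706334590912, 0.2348889410495758), 87.3349609375)
crate ((0.5087485909461975, 0.3315856456756592), (0.1637568473815918, 0.23497729003429413), 87.2615966796875)
crate z pct [0.03165964 0.03695775 0.03951953]
stand z [0.01029473 0.01513026 0.02953316 0.03680085]
stand deck ((0.6429319381713867, -0.13779693841934204), (0.29572945833206177, 0.13375402987003326), 86.30982208251953) all ((0.653292715549469, -0.0928921103477478), (0.3931735157966614, 0.17476099729537964), 77.32245635986328)
tile ((0.488897442817688, -0.047407399863004684), (0.09254969656467438, 0.09593235701322556), 4.1476335525512695) 0.010940506588901366
tile ((0.5024817585945129, -0.18642562627792358), (0.0935753583908081, 0.09613712877035141), 3.7416250705718994) 0.010789953708690143
red [[0.51420128 0.32702818 0.004     ]]
blue [[0.50678621 0.28911215 0.004     ]]
```

```bash
cat >> h.py <<'E'
from scipy.spatial.transform import Rotation
def tool():
    o=manip.get_obs(); X=Rotation.from_quat(o['ee_rot']).as_matrix()[:,0]; return o['position'],np.degrees(np.arctan2(X[1],X[0]))
def plan(wps,start=None,th=None,spin_to=None):
    """print tool-frame rows from start through world waypoints, splitting at the +-1 limit"""
    p,t=tool(); p=np.array(start if start is not None else p); t=t if th is None else th
    if spin_to is not None: print('spin',round((t-spin_to)/30,3)); t=spin_to
    a=np.radians(t); M=np.array([[np.cos(a),np.sin(a),0],[np.sin(a),-np.cos(a),0],[0,0,-1]])
    for w in wps:
        d=M@(np.array(w)-p)/.15; n=int(np.ceil(abs(d).max()/.99)); print(np.round(w,3),f'{n} x',np.round(d/n,3).tolist()); p=np.array(w)
E
python3 - <<'E'
from h import *
print(tool())
plan([[.441,-.379,.17],[.441,-.379,.056],[.441,-.379,.17],[.588,.367,.17],[.588,.367,.061],[.588,.367,.17]],spin_to=45)
E
```

```text
(array([ 0.26613982, -0.56552174,  0.25335888]), np.float64(25.198903099396443))
spin -0.66
[ 0.441 -0.379  0.17 ] 2 x [0.852, -0.027, 0.278]
[ 0.441 -0.379  0.056] 1 x [0.0, 0.0, 0.76]
[ 0.441 -0.379  0.17 ] 1 x [0.0, 0.0, -0.76]
[0.588 0.367 0.17 ] 5 x [0.842, -0.565, 0.0]
[0.588 0.367 0.061] 1 x [0.0, 0.0, 0.727]
[0.588 0.367 0.17 ] 1 x [0.0, 0.0, -0.727]
```

Spin first, then approach, grasp and lift.

>>> carry_out:
  deltas:
    - [0,0,0,-0.66,1]
    - [0,0,0,-0.66,1]
    - [0,0,0,-0.66,1]
  force: 50

```text
clock: 1.68
position: [0.2661, -0.5656, 0.2533]
ee_rot: [0.924, 0.382, 0.0, 0.0]
ft_force: [0.0, -0.1, 1.1]
grip_width: 0.997
grasp_force: 0.0
```

>>> carry_out:
  deltas:
    - [0.852,-0.027,0.278,0,1]
    - [0.852,-0.027,0.278,0,1]
    - [0.852,-0.027,0.278,0,1]
    - [0.852,-0.027,0.278,0,1]

```text
clock: 2.17
position: [0.3538, -0.4722, 0.2117]
ee_rot: [0.924, 0.382, -0.0, 0.0]
ft_force: [-0.6, -0.6, 0.1]
grip_width: 0.998
grasp_force: 0.0
```

>>> carry_out:
  deltas:
    - [0.852,-0.027,0.278,0,1]
    - [0.852,-0.027,0.278,0,1]
    - [0.852,-0.027,0.278,0,1]
    - [0.852,-0.027,0.278,0,1]
    - [0.852,-0.027,0.278,0,1]

```text
clock: 2.8
position: [0.4396, -0.3817, 0.1706]
ee_rot: [0.925, 0.381, -0.0, 0.001]
ft_force: [-0.3, -1.1, 0.3]
grip_width: 0.999
grasp_force: 0.0
```

```bash
python3 - <<'E'
from h import *
print(tool())
plan([[.441,-.379,.056],[.441,-.379,.17],[.588,.367,.17]])
E
```

```text
(array([ 0.43964761, -0.38167761,  0.17059707]), np.float64(44.75464881409227))
[ 0.441 -0.379  0.056] 1 x [0.019, -0.006, 0.764]
[ 0.441 -0.379  0.17 ] 1 x [0.0, 0.0, -0.76]
[0.588 0.367 0.17 ] 5 x [0.84, -0.568, 0.0]
```

>>> carry_out:
  deltas:
    - [0.019,0,0.4,0,1]
    - [0.019,0,0.764,0,1]
    - [0.019,0,0.764,0,1]
    - [0.019,0,0.764,0,-0.2]
    - [0.019,0,0.764,0,-0.2]
    - [0.019,0,0.764,0,-0.2]
    - [0.019,0,0.764,0,-0.2]
    - [0.019,0,0.764,0,-0.2]
  force: 50

```text
clock: 3.8
position: [0.4443, -0.3786, 0.0584]
ee_rot: [0.924, 0.382, 0.001, 0.002]
ft_force: [-1.7, -0.4, 7.9]
grip_width: 0.592
grasp_force: 51.1
```

```bash
python3 - <<'E'
from h import *
print(tool())
plan([[.441,-.379,.056],[.441,-.379,.17],[.588,.367,.17]])
E
```

```text
(array([ 0.44433743, -0.37855248,  0.05841059]), np.float64(44.96980031874623))
[ 0.441 -0.379  0.056] 1 x [-0.018, -0.014, 0.016]
[ 0.441 -0.379  0.17 ] 1 x [0.0, 0.0, -0.76]
[0.588 0.367 0.17 ] 5 x [0.842, -0.565, 0.0]
```

>>> carry_out:
  deltas:
    - [0,0,-0.4,0,-0.2]
    - [0,0,-0.76,0,-0.2]
    - [0,0,-0.76,0,-0.2]

```text
clock: 4.18
position: [0.4456, -0.3789, 0.1761]
ee_rot: [0.924, 0.383, 0.002, 0.005]
ft_force: [-0.3, -0.1, -1.5]
grip_width: 0.589
grasp_force: 52.8
```

>>> carry_out:
  deltas:
    - [0.28,-0.19,0,0,-0.2]
    - [0.56,-0.38,0,0,-0.2]
    - [0.84,-0.565,0,0,-0.2]
    - [0.84,-0.565,0,0,-0.2]

```text
clock: 4.68
position: [0.4736, -0.2238, 0.1701]
ee_rot: [0.923, 0.386, 0.001, 0.0]
ft_force: [-0.2, -0.5, -1.8]
grip_width: 0.59
grasp_force: 52.9
```

>>> carry_out:
  deltas:
    - [0.28,-0.19,0,0,-0.2]
    - [0.56,-0.38,0,0,-0.2]
    - [0.84,-0.565,0,0,-0.2]
    - [0.84,-0.565,0,0,-0.2]

```text
clock: 5.18
position: [0.5022, -0.0755, 0.1699]
ee_rot: [0.923, 0.385, 0.001, -0.0]
ft_force: [0.6, -1.0, -1.0]
grip_width: 0.594
grasp_force: 52.9
```

>>> carry_out:
  deltas:
    - [0.28,-0.19,0,0,-0.2]
    - [0.56,-0.38,0,0,-0.2]
    - [0.84,-0.565,0,0,-0.2]
    - [0.84,-0.565,0,0,-0.2]

```text
clock: 5.68
position: [0.531, 0.073, 0.1696]
ee_rot: [0.923, 0.385, 0.001, -0.001]
ft_force: [0.6, 0.2, -1.6]
grip_width: 0.592
grasp_force: 52.9
```

>>> carry_out:
  deltas:
    - [0.28,-0.19,0,0,-0.2]
    - [0.56,-0.38,0,0,-0.2]
    - [0.84,-0.565,0,0,-0.2]
    - [0.84,-0.565,0,0,-0.2]

```text
clock: 6.18
position: [0.5599, 0.2215, 0.1692]
ee_rot: [0.923, 0.384, 0.0, -0.001]
ft_force: [-0.3, -1.0, -1.2]
grip_width: 0.59
grasp_force: 52.9
```

>>> carry_out:
  deltas:
    - [0.28,-0.19,0,0,-0.2]
    - [0.56,-0.38,0,0,-0.2]
    - [0.84,-0.565,0,0,-0.2]
    - [0.84,-0.565,0,0,-0.2]
    - [0.84,-0.565,0,0,-0.2]

```text
clock: 6.8
position: [0.5903, 0.3654, 0.1688]
ee_rot: [0.924, 0.382, -0.0, 0.001]
ft_force: [0.4, -0.9, -0.5]
grip_width: 0.597
grasp_force: 52.9
```

```bash
python3 - <<'E'
from h import *
print(tool(), np.round(manip.get_obs()['joint_pos'],2))
plan([[.588,.367,.061],[.588,.367,.17]])
c=camera('side'); save(c,'s1.png')
E
```

```text
(array([0.59029573, 0.36544786, 0.16882089]), np.float64(44.87406219286622)) [-0.22  0.61 -0.6   1.33  0.34  1.31 -1.62]
[0.588 0.367 0.061] 1 x [-0.004, -0.018, 0.719]
[0.588 0.367 0.17 ] 1 x [0.0, 0.0, -0.727]
```

View pics/s1.png

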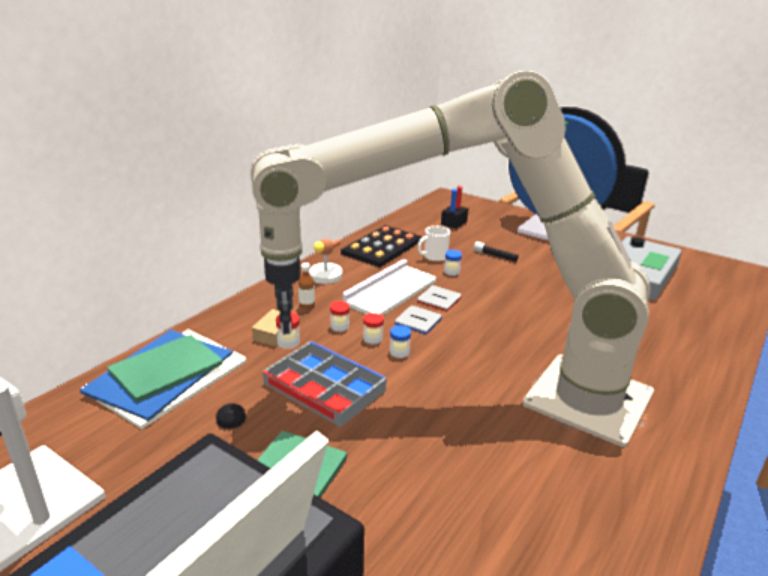

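Jar held upright at about (288,330). Next I lower, release, lift, and move off towards the next jar.

>>> carry_out:
  deltas:
    - [-0.004,-0.018,0.3,0,-0.2]
    - [-0.004,-0.018,0.55,0,-0.2]
    - [-0.004,-0.018,0.7,0,-0.2]
    - [-0.004,-0.018,0.7,0,-0.2]

```text
clock: 7.35
position: [0.5872, 0.3679, 0.0636]
ee_rot: [0.924, 0.382, -0.001, 0.001]
ft_force: [-0.1, -0.0, -0.4]
grip_width: 0.593
grasp_force: 56.1
```

>>> carry_out:
  deltas:
    - [0,0,0,0,0.8]
    - [0,0,0,0,0.8]
    - [0,0,0,0,0.8]
    - [0,0,-0.35,0,0.8]
    - [0,0,-0.7,0,1]
    - [0,0,-0.7,0,1]

```text
clock: 8.1
position: [0.5883, 0.3713, 0.1751]
ee_rot: [0.924, 0.383, 0.004, -0.001]
ft_force: [-0.0, -0.1, 0.2]
grip_width: 0.997
grasp_force: 0.0
```

>>> carry_out:
  deltas:
    - [-0.33,0.33,0,0,1]
    - [-0.6,0.6,0,0,1]
    - [-0.9,0.8,0,0,1]
    - [-0.9,0.8,0,0,1]

```text
clock: 8.6
position: [0.5766, 0.1831, 0.1688]
ee_rot: [0.925, 0.379, -0.001, 0.002]
ft_force: [0.3, 0.7, -0.8]
grip_width: 1.003
grasp_force: 0.0
```

```bash
python3 - <<'E'
from h import *
print(tool()); jars()
c=camera('side')
for t in caps(c): print('side',t[0],t[2],np.round(t[3],4))
E
```

```text
(array([0.57661525, 0.18308418, 0.16879978]), np.float64(44.57056897983523))
red 170 [0.643  0.1023 0.064 ] depth z 0.0628
red 178 [0.5375 0.0965 0.064 ] depth z 0.0626
blue 160 [ 0.5635 -0.3683  0.064 ] depth z 0.0625
blue 108 [0.4532 0.0995 0.064 ] depth z 0.063
side red 93 [0.6364 0.1126 0.0643]
side red 109 [0.531  0.1051 0.0644]
side red 138 [0.5772 0.3716 0.0664]
side blue 61 [ 0.556  -0.3571  0.0655]
side blue 113 [0.4434 0.1152 0.0653]
```

```bash
python3 - <<'E'
from h import *
plan([[.6425,.102,.17],[.6425,.102,.056],[.6425,.102,.17],[.511,.3706,.17],[.511,.3706,.062],[.511,.3706,.17],[.5375,.0965,.17],[.5375,.0965,.056],[.5375,.0965,.17],[.434,.374,.17]],th=45)
E
```

```text
[0.642 0.102 0.17 ] 1 x [-0.096, 0.723, -0.005]
[0.642 0.102 0.056] 1 x [0.0, 0.0, 0.76]
[0.642 0.102 0.17 ] 1 x [0.0, 0.0, -0.76]
[0.511 0.371 0.17 ] 2 x [0.323, -0.943, 0.0]
[0.511 0.371 0.062] 1 x [0.0, 0.0, 0.72]
[0.511 0.371 0.17 ] 1 x [0.0, 0.0, -0.72]
[0.538 0.096 0.17 ] 2 x [-0.584, 0.709, 0.0]
[0.538 0.096 0.056] 1 x [0.0, 0.0, 0.76]
[0.538 0.096 0.17 ] 1 x [0.0, 0.0, -0.76]
[0.434 0.374 0.17 ] 2 x [0.41, -0.898, 0.0]
```

>>> carry_out:
  deltas:
    - [-0.05,0.36,0,0,1]
    - [-0.096,0.723,0,0,1]
    - [-0.096,0.723,0,0,1]
    - [-0.096,0.723,0,0,1]
    - [-0.096,0.723,0.4,0,1]
    - [-0.096,0.723,0.755,0,1]
    - [-0.096,0.723,0.755,0,1]
    - [-0.096,0.723,0.755,0,-0.2]
    - [-0.096,0.723,0.755,0,-0.2]
    - [-0.096,0.723,0.755,0,-0.2]
    - [-0.096,0.723,0.755,0,-0.2]
    - [-0.096,0.723,0.755,0,-0.2]

```text
clock: 10.2
position: [0.6443, 0.1032, 0.0594]
ee_rot: [0.924, 0.383, 0.002, 0.0]
ft_force: [-0.1, -0.0, 6.5]
grip_width: 0.589
grasp_force: 51.5
```

>>> carry_out:
  deltas:
    - [0,0,-0.4,0,-0.2]
    - [0,0,-0.76,0,-0.2]
    - [0,0,-0.76,0,-0.2]

```text
clock: 10.58
position: [0.6453, 0.1035, 0.177]
ee_rot: [0.924, 0.383, 0.005, 0.001]
ft_force: [-0.5, -0.2, -2.1]
grip_width: 0.592
grasp_force: 53.2
```

>>> carry_out:
  deltas:
    - [0.1,-0.3,0,0,-0.2]
    - [0.2,-0.6,0,0,-0.2]
    - [0.323,-0.943,0,0,-0.2]
    - [0.323,-0.943,0,0,-0.2]

```text
clock: 11.08
position: [0.5736, 0.2424, 0.1706]
ee_rot: [0.922, 0.387, 0.0, -0.001]
ft_force: [-0.0, 0.0, -1.1]
grip_width: 0.591
grasp_force: 53.2
```

>>> carry_out:
  deltas:
    - [0.1,-0.3,0,0,-0.2]
    - [0.2,-0.6,0,0,-0.2]
    - [0.323,-0.943,0,0,-0.2]
    - [0.323,-0.943,0,0,-0.2]
    - [0.323,-0.943,0,0,-0.2]

```text
clock: 11.7
position: [0.5115, 0.3701, 0.1699]
ee_rot: [0.924, 0.383, -0.0, 0.0]
ft_force: [0.5, 0.3, -1.3]
grip_width: 0.591
grasp_force: 53.2
```

```bash
python3 - <<'E'
from h import *
print(tool());plan([[.511,.3706,.063]])
E
```

```text
(array([0.51153815, 0.37010676, 0.16986527]), np.float64(44.98130037833595))
[0.511 0.371 0.063] 1 x [-0.0, -0.005, 0.712]
```

>>> carry_out:
  deltas:
    - [0,-0.005,0.3,0,-0.2]
    - [0,-0.005,0.55,0,-0.2]
    - [0,-0.005,0.705,0,-0.2]
    - [0,-0.005,0.705,0,-0.2]
    - [0,-0.005,0.705,0,0.8]
    - [0,-0.005,0.705,0,0.8]
    - [0,-0.005,0.705,0,0.8]
    - [0,-0.005,0.35,0,0.8]
    - [0,-0.005,0,0,1]
    - [0,-0.005,0,0,1]

```text
clock: 12.95
position: [0.5121, 0.3732, 0.1751]
ee_rot: [0.924, 0.383, 0.004, -0.001]
ft_force: [0.2, -0.7, -0.4]
grip_width: 0.999
grasp_force: 0.0
```

>>> carry_out:
  deltas:
    - [-0.2,0.25,0,0,1]
    - [-0.4,0.5,0,0,1]
    - [-0.584,0.709,0,0,1]
    - [-0.584,0.709,0,0,1]

```text
clock: 13.45
position: [0.5247, 0.23, 0.1693]
ee_rot: [0.925, 0.38, -0.001, 0.001]
ft_force: [0.2, 1.3, 0.4]
grip_width: 0.997
grasp_force: 0.0
```

```bash
python3 - <<'E'
from h import *
print(tool()); jars()
c=camera('side')
for t in caps(c): print('side',t[0],t[2],np.round(t[3],4))
plan([[.5385,.0965,.17],[.5385,.0965,.056],[.5385,.0965,.17],[.434,.374,.17]],th=45)
E
```

```text
(array([0.52470397, 0.22998721, 0.16931038]), np.float64(44.67058267544204))
red 176 [0.5375 0.0964 0.064 ] depth z 0.0624
blue 161 [ 0.5634 -0.3683  0.064 ] depth z 0.0628
blue 165 [0.4498 0.1063 0.064 ] depth z 0.0631
side red 106 [0.5318 0.1065 0.0639]
side red 139 [0.5781 0.3716 0.0662]
side red 140 [0.5045 0.3749 0.0665]
side blue 61 [ 0.5573 -0.3575  0.0646]
side blue 111 [0.4425 0.1144 0.0651]
[0.538 0.096 0.17 ] 1 x [-0.579, 0.719, -0.002]
[0.538 0.096 0.056] 1 x [0.0, 0.0, 0.76]
[0.538 0.096 0.17 ] 1 x [0.0, 0.0, -0.76]
[0.434 0.374 0.17 ] 2 x [0.408, -0.9, 0.0]
```

>>> carry_out:
  deltas:
    - [-0.29,0.36,0,0,1]
    - [-0.579,0.719,0,0,1]
    - [-0.579,0.719,0,0,1]
    - [-0.579,0.719,0,0,1]
    - [-0.579,0.719,0.4,0,1]
    - [-0.579,0.719,0.755,0,1]
    - [-0.579,0.719,0.755,0,1]
    - [-0.579,0.719,0.755,0,-0.2]
    - [-0.579,0.719,0.755,0,-0.2]
    - [-0.579,0.719,0.755,0,-0.2]
    - [-0.579,0.719,0.755,0,-0.2]
    - [-0.579,0.719,0.755,0,-0.2]

```text
clock: 15.05
position: [0.5403, 0.0975, 0.0595]
ee_rot: [0.924, 0.383, 0.002, 0.0]
ft_force: [0.4, 1.6, 6.0]
grip_width: 0.593
grasp_force: 51.1
```

>>> carry_out:
  deltas:
    - [0,0,-0.4,0,-0.2]
    - [0,0,-0.76,0,-0.2]
    - [0,0,-0.76,0,-0.2]

```text
clock: 15.42
position: [0.5414, 0.0976, 0.1768]
ee_rot: [0.924, 0.383, 0.005, 0.002]
ft_force: [0.1, -0.0, -0.8]
grip_width: 0.589
grasp_force: 53.0
```

>>> carry_out:
  deltas:
    - [0.14,-0.3,0,0,-0.2]
    - [0.28,-0.6,0,0,-0.2]
    - [0.408,-0.9,0,0,-0.2]
    - [0.408,-0.9,0,0,-0.2]

```text
clock: 15.92
position: [0.4841, 0.2397, 0.1712]
ee_rot: [0.923, 0.386, 0.0, -0.001]
ft_force: [0.3, -1.1, -1.2]
grip_width: 0.593
grasp_force: 53.0
```

>>> carry_out:
  deltas:
    - [0.14,-0.3,0,0,-0.2]
    - [0.28,-0.6,0,0,-0.2]
    - [0.408,-0.9,0,0,-0.2]
    - [0.408,-0.9,0,0,-0.2]
    - [0.408,-0.9,0,0,-0.2]

```text
clock: 16.55
position: [0.4349, 0.373, 0.1706]
ee_rot: [0.924, 0.382, -0.0, 0.0]
ft_force: [0.9, -0.7, -1.3]
grip_width: 0.591
grasp_force: 53.0
```

```bash
python3 - <<'E'
from h import *
print(tool());plan([[.434,.374,.0635],[.434,.374,.17],[.4505,.1065,.17],[.4505,.1065,.0565],[.4505,.1065,.17],[.430,.296,.17]],th=45)
E
```

```text
(array([0.43491666, 0.3730358 , 0.17055711]), np.float64(44.95251755046115))
[0.434 0.374 0.064] 1 x [0.0, -0.009, 0.714]
[0.434 0.374 0.17 ] 1 x [0.0, 0.0, -0.71]
[0.45  0.106 0.17 ] 2 x [-0.592, 0.669, 0.0]
[0.45  0.106 0.056] 1 x [0.0, 0.0, 0.757]
[0.45  0.106 0.17 ] 1 x [0.0, 0.0, -0.757]
[0.43  0.296 0.17 ] 1 x [0.797, -0.99, 0.0]
```

>>> carry_out:
  deltas:
    - [0,-0.009,0.3,0,-0.2]
    - [0,-0.009,0.55,0,-0.2]
    - [0,-0.009,0.71,0,-0.2]
    - [0,-0.009,0.71,0,-0.2]
    - [0,-0.009,0.71,0,0.8]
    - [0,-0.009,0.71,0,0.8]
    - [0,-0.009,0.71,0,0.8]
    - [0,-0.009,0.35,0,0.8]
    - [0,-0.009,0,0,1]
    - [0,-0.009,0,0,1]

```text
clock: 17.8
position: [0.4347, 0.3769, 0.1753]
ee_rot: [0.924, 0.383, 0.004, -0.001]
ft_force: [-0.8, 0.2, -0.5]
grip_width: 1.007
grasp_force: 0.0
```

>>> carry_out:
  deltas:
    - [-0.2,0.25,0,0,1]
    - [-0.4,0.5,0,0,1]
    - [-0.592,0.669,0,0,1]
    - [-0.592,0.669,0,0,1]

```text
clock: 18.3
position: [0.4419, 0.2378, 0.1701]
ee_rot: [0.925, 0.38, -0.001, 0.001]
ft_force: [0.1, 0.3, 0.1]
grip_width: 0.995
grasp_force: 0.0
```

```bash
python3 - <<'E'
from h import *
print(tool()); jars()
c=camera('side')
for t in caps(c): print('side',t[0],t[2],np.round(t[3],4))
plan([[.4505,.1065,.17],[.4505,.1065,.0565],[.4505,.1065,.17],[.430,.296,.17]],th=45)
E
```

```text
(array([0.44186178, 0.23778724, 0.17013613]), np.float64(44.727697708593844))
red 167 [0.5774 0.3669 0.064 ] depth z 0.0669
red 97 [0.5221 0.3681 0.064 ] depth z 0.0673
blue 160 [ 0.5634 -0.3683  0.064 ] depth z 0.0632
blue 165 [0.45   0.1063 0.064 ] depth z 0.0626
side red 139 [0.5716 0.3741 0.0663]
side red 146 [0.5052 0.3757 0.0664]
side red 161 [0.4261 0.3786 0.0666]
side blue 61 [ 0.5587 -0.3587  0.0642]
side blue 113 [0.4439 0.1137 0.0648]
[0.45  0.106 0.17 ] 1 x [-0.592, 0.678, 0.004]
[0.45  0.106 0.056] 1 x [0.0, 0.0, 0.757]
[0.45  0.106 0.17 ] 1 x [0.0, 0.0, -0.757]
[0.43  0.296 0.17 ] 1 x [0.797, -0.99, 0.0]
```

>>> carry_out:
  deltas:
    - [-0.29,0.34,0,0,1]
    - [-0.592,0.678,0,0,1]
    - [-0.592,0.678,0,0,1]
    - [-0.592,0.678,0,0,1]
    - [-0.592,0.678,0.4,0,1]
    - [-0.592,0.678,0.755,0,1]
    - [-0.592,0.678,0.755,0,1]
    - [-0.592,0.678,0.755,0,-0.2]
    - [-0.592,0.678,0.755,0,-0.2]
    - [-0.592,0.678,0.755,0,-0.2]
    - [-0.592,0.678,0.755,0,-0.2]
    - [-0.592,0.678,0.755,0,-0.2]

```text
clock: 19.9
position: [0.4521, 0.1075, 0.06]
ee_rot: [0.924, 0.383, 0.002, 0.001]
ft_force: [-2.5, 1.3, 8.7]
grip_width: 0.594
grasp_force: 50.5
```

>>> carry_out:
  deltas:
    - [0,0,-0.4,0,-0.2]
    - [0,0,-0.76,0,-0.2]
    - [0,0,-0.76,0,-0.2]

```text
clock: 20.27
position: [0.4533, 0.1075, 0.1769]
ee_rot: [0.924, 0.383, 0.005, 0.002]
ft_force: [0.3, -0.3, -2.0]
grip_width: 0.592
grasp_force: 53.5
```

>>> carry_out:
  deltas:
    - [0.25,-0.33,0,0,-0.2]
    - [0.5,-0.66,0,0,-0.2]
    - [0.797,-0.99,0,0,-0.2]
    - [0.797,-0.99,0,0,-0.2]
    - [0.797,-0.99,0,0,-0.2]

```text
clock: 20.9
position: [0.4299, 0.296, 0.1713]
ee_rot: [0.924, 0.383, -0.0, 0.0]
ft_force: [0.5, 0.2, -2.1]
grip_width: 0.595
grasp_force: 53.3
```

```bash
python3 - <<'E'
from h import *
print(tool());plan([[.430,.2955,.0635],[.430,.2955,.17],[.5645,-.3685,.17],[.5645,-.3685,.0565],[.5645,-.3685,.17],[.584,.2885,.17]],th=45)
E
```

```text
(array([0.42991692, 0.2959666 , 0.17129394]), np.float64(45.04211003519754))
[0.43  0.296 0.064] 1 x [-0.002, 0.003, 0.719]
[0.43  0.296 0.17 ] 1 x [0.0, 0.0, -0.71]
[ 0.564 -0.368  0.17 ] 4 x [-0.624, 0.941, 0.0]
[ 0.564 -0.368  0.056] 1 x [0.0, 0.0, 0.757]
[ 0.564 -0.368  0.17 ] 1 x [0.0, 0.0, -0.757]
[0.584 0.288 0.17 ] 4 x [0.797, -0.751, 0.0]
```

>>> carry_out:
  deltas:
    - [0,0,0.3,0,-0.2]
    - [0,0,0.55,0,-0.2]
    - [0,0,0.715,0,-0.2]
    - [0,0,0.715,0,-0.2]
    - [0,0,0.715,0,0.8]
    - [0,0,0.715,0,0.8]
    - [0,0,0.715,0,0.8]
    - [0,0,0.35,0,0.8]
    - [0,0,0,0,1]
    - [0,0,0,0,1]

```text
clock: 22.15
position: [0.4318, 0.2976, 0.1758]
ee_rot: [0.924, 0.383, 0.004, -0.0]
ft_force: [0.1, 0.3, -0.4]
grip_width: 1.002
grasp_force: 0.0
```

>>> carry_out:
  deltas:
    - [-0.2,0.31,0,0,1]
    - [-0.4,0.62,0,0,1]
    - [-0.624,0.941,0,0,1]
    - [-0.624,0.941,0,0,1]

```text
clock: 22.65
position: [0.4643, 0.125, 0.1709]
ee_rot: [0.925, 0.379, -0.001, 0.001]
ft_force: [0.0, 0.1, -0.6]
grip_width: 0.998
grasp_force: 0.0
```

>>> carry_out:
  deltas:
    - [-0.2,0.31,0,0,1]
    - [-0.4,0.62,0,0,1]
    - [-0.624,0.941,0,0,1]
    - [-0.624,0.941,0,0,1]

```text
clock: 23.15
position: [0.4974, -0.04, 0.1709]
ee_rot: [0.925, 0.38, -0.001, 0.0]
ft_force: [-0.2, 0.7, -0.2]
grip_width: 0.998
grasp_force: 0.0
```

>>> carry_out:
  deltas:
    - [-0.2,0.31,0,0,1]
    - [-0.4,0.62,0,0,1]
    - [-0.624,0.941,0,0,1]
    - [-0.624,0.941,0,0,1]
    - [-0.624,0.941,0,0,1]

```text
clock: 23.78
position: [0.5312, -0.1999, 0.1711]
ee_rot: [0.924, 0.383, 0.0, -0.001]
ft_force: [0.1, 0.8, 0.3]
grip_width: 0.999
grasp_force: 0.0
```

```bash
python3 - <<'E'
from h import *
print(tool()); jars()
c=camera('side')
for t in caps(c): print('side',t[0],t[2],np.round(t[3],4))
plan([[.5645,-.3685,.17],[.5645,-.3685,.0565],[.5645,-.3685,.17],[.584,.2885,.17]],th=45)
E
```

```text
(array([ 0.53124505, -0.19990811,  0.17112247]), np.float64(45.09340621913838))
red 166 [0.5774 0.367  0.064 ] depth z 0.0665
red 179 [0.5121 0.368  0.064 ] depth z 0.067
red 181 [0.4334 0.371  0.064 ] depth z 0.0669
blue 176 [0.428  0.2913 0.064 ] depth z 0.0668
side red 140 [0.5716 0.3751 0.0661]
side red 145 [0.5053 0.375  0.0662]
side red 165 [0.4276 0.3778 0.0662]
side blue 61 [ 0.5572 -0.3578  0.0641]
side blue 142 [0.422  0.2967 0.0665]
[ 0.564 -0.368  0.17 ] 1 x [-0.64, 0.953, 0.01]
[ 0.564 -0.368  0.056] 1 x [0.0, 0.0, 0.757]
[ 0.564 -0.368  0.17 ] 1 x [0.0, 0.0, -0.757]
[0.584 0.288 0.17 ] 4 x [0.797, -0.751, 0.0]
```

>>> carry_out:
  deltas:
    - [-0.2,0.3,0,0,1]
    - [-0.4,0.6,0,0,1]
    - [-0.64,0.953,0,0,1]
    - [-0.64,0.953,0,0,1]
    - [-0.64,0.953,0,0,1]
    - [-0.64,0.953,0.4,0,1]
    - [-0.64,0.953,0.762,0,1]
    - [-0.64,0.953,0.762,0,1]
    - [-0.64,0.953,0.762,0,-0.2]
    - [-0.64,0.953,0.762,0,-0.2]
    - [-0.64,0.953,0.762,0,-0.2]
    - [-0.64,0.953,0.762,0,-0.2]
    - [-0.64,0.953,0.762,0,-0.2]

```text
clock: 25.5
position: [0.566, -0.3713, 0.0609]
ee_rot: [0.924, 0.383, 0.002, 0.002]
ft_force: [-1.0, 1.3, 7.3]
grip_width: 0.593
grasp_force: 52.1
```

>>> carry_out:
  deltas:
    - [0,0,-0.4,0,-0.2]
    - [0,0,-0.76,0,-0.2]
    - [0,0,-0.76,0,-0.2]

```text
clock: 25.88
position: [0.5669, -0.372, 0.1789]
ee_rot: [0.924, 0.383, 0.003, 0.005]
ft_force: [1.0, -0.7, -2.2]
grip_width: 0.592
grasp_force: 53.1
```

>>> carry_out:
  deltas:
    - [0.26,-0.25,0,0,-0.2]
    - [0.53,-0.5,0,0,-0.2]
    - [0.797,-0.751,0,0,-0.2]
    - [0.797,-0.751,0,0,-0.2]

```text
clock: 26.38
position: [0.57, -0.2006, 0.1722]
ee_rot: [0.922, 0.386, 0.001, -0.0]
ft_force: [-0.6, -1.2, -1.8]
grip_width: 0.592
grasp_force: 53.2
```

>>> carry_out:
  deltas:
    - [0.26,-0.25,0,0,-0.2]
    - [0.53,-0.5,0,0,-0.2]
    - [0.797,-0.751,0,0,-0.2]
    - [0.797,-0.751,0,0,-0.2]

```text
clock: 26.88
position: [0.5741, -0.0373, 0.172]
ee_rot: [0.922, 0.386, 0.001, -0.001]
ft_force: [-0.1, -0.5, -0.9]
grip_width: 0.594
grasp_force: 53.2
```

>>> carry_out:
  deltas:
    - [0.26,-0.25,0,0,-0.2]
    - [0.53,-0.5,0,0,-0.2]
    - [0.797,-0.751,0,0,-0.2]
    - [0.797,-0.751,0,0,-0.2]

```text
clock: 27.38
position: [0.5783, 0.1263, 0.1717]
ee_rot: [0.923, 0.386, 0.001, -0.001]
ft_force: [0.8, -0.9, -2.0]
grip_width: 0.591
grasp_force: 53.2
```

>>> carry_out:
  deltas:
    - [0.26,-0.25,0,0,-0.2]
    - [0.53,-0.5,0,0,-0.2]
    - [0.797,-0.751,0,0,-0.2]
    - [0.797,-0.751,0,0,-0.2]
    - [0.797,-0.751,0,0,-0.2]

```text
clock: 28.0
position: [0.5847, 0.284, 0.1709]
ee_rot: [0.924, 0.382, -0.0, 0.001]
ft_force: [-0.4, -1.9, -0.8]
grip_width: 0.592
grasp_force: 53.2
```

```bash
python3 - <<'E'
from h import *
print(tool());plan([[.584,.288,.0635],[.584,.288,.17],[.42,.0,.17],],th=45)
E
```

```text
(array([0.58467276, 0.28398611, 0.17092822]), np.float64(44.90451889959204))
[0.584 0.288 0.064] 1 x [0.016, -0.022, 0.716]
[0.584 0.288 0.17 ] 1 x [0.0, 0.0, -0.71]
[0.42 0.   0.17] 3 x [-0.71, 0.195, 0.0]
```

>>> carry_out:
  deltas:
    - [0.016,-0.022,0.3,0,-0.2]
    - [0.016,-0.022,0.55,0,-0.2]
    - [0.016,-0.022,0.71,0,-0.2]
    - [0.016,-0.022,0.71,0,-0.2]
    - [0.016,-0.022,0.71,0,0.8]
    - [0.016,-0.022,0.71,0,0.8]
    - [0.016,-0.022,0.71,0,0.8]
    - [0.016,-0.022,0.35,0,0.8]
    - [0.016,-0.022,0,0,1]
    - [0.016,-0.022,0,0,1]

```text
clock: 29.25
position: [0.585, 0.2914, 0.1765]
ee_rot: [0.924, 0.383, 0.004, -0.0]
ft_force: [-0.4, -0.4, -0.7]
grip_width: 1.001
grasp_force: 0.0
```

>>> carry_out:
  deltas:
    - [-0.36,0.1,0,0,1]
    - [-0.71,0.195,0,0,1]
    - [-0.71,0.195,0,0,1]
    - [-0.71,0.195,0,0,1]

```text
clock: 29.75
position: [0.5286, 0.1942, 0.1713]
ee_rot: [0.924, 0.383, 0.0, 0.0]
ft_force: [0.2, 0.3, -0.6]
grip_width: 1.0
grasp_force: 0.0
```

>>> carry_out:
  deltas:
    - [-0.36,0.1,0,0.4,0]
    - [-0.71,0.195,0,0.812,0]
    - [-0.71,0.195,0,0.812,0]
    - [-0.71,0.195,0,0.812,0]

```text
clock: 30.25
position: [0.4743, 0.0991, 0.1715]
ee_rot: [0.984, 0.18, 0.0, -0.0]
ft_force: [-0.6, 0.1, 0.6]
grip_width: 0.501
grasp_force: 0.0
```

>>> carry_out:
  deltas:
    - [0,0,0,0.4,0]
    - [0,0,0,0.812,0]
    - [0,0,0,0.812,0]
    - [0,0,0,0.812,0]
    - [0,0,0,0.812,0]

```text
clock: 30.88
position: [0.474, 0.0988, 0.1711]
ee_rot: [1.0, -0.031, -0.0, -0.0]
ft_force: [-0.4, -0.1, 0.2]
grip_width: 0.504
grasp_force: 0.0
```

```bash
cat >> h.py <<'E'
def quad(c,mask,z):
    """world corners at height z of the biggest blob, as a 4-gon, by edge fit"""
    cs,_=cv2.findContours(mask.astype(np.uint8),cv2.RETR_EXTERNAL,cv2.CHAIN_APPROX_NONE); k=max(cs,key=cv2.contourArea).reshape(-1,2)
    q=at_z(c,k,z)[:,:2]; b=cv2.minAreaRect((q*1000).astype(np.float32)); return np.round(b[0],1),np.round(b[1],1),round(b[2],2)
E
python3 - <<'E'
from h import *
print(tool()); jars()
T=camera('top'); S=camera('side'); P=cloud(T); save(T,'t2.png')
for t in caps(S): print('side',t[0],t[2],np.round(t[3],4))
img=T['img'].astype(int)
def reg(x0,x1,y0,y1): return (P[...,0]>x0)&(P[...,0]<x1)&(P[...,1]>y0)&(P[...,1]<y1)
w=(img.min(2)>215)&reg(.55,.78,-.32,.05); print('stand',quad(T,w,.016))
uv=np.argwhere(w)[:,::-1]; q=at_z(T,uv,.016)
# front edge: per column of image the lowest white pixel
e=[]
for u in range(uv[:,0].min()+3,uv[:,0].max()-3):
    r=uv[uv[:,0]==u][:,1]; 
    if len(r)>20: e.append((u,r.max()+.5))
E=at_z(T,e,.016); f=np.polyfit(E[:,1],E[:,0],1); f=np.polyfit(E[abs(np.polyval(f,E[:,1])-E[:,0])<.002][:,1],E[abs(np.polyval(f,E[:,1])-E[:,0])<.002][:,0],1); print('front x=a*y+b',f,'y range',E[:,1].min(),E[:,1].max())
g=(img.min(2)>120)&((img.max(2)-img.min(2))<40)
for y0,y1 in((-.118,.03),(-.26,-.118)): print('tile',quad(T,g&reg(.42,.575,y0,y1),.012))
E
```

```text
(array([0.47400294, 0.09884685, 0.17114958]), np.float64(-3.5343773175346187))
red 167 [0.5773 0.3667 0.064 ] depth z 0.0667
red 180 [0.5121 0.3679 0.064 ] depth z 0.0668
red 182 [0.4333 0.3709 0.064 ] depth z 0.067
blue 169 [0.5812 0.2855 0.064 ] depth z 0.0667
blue 167 [0.428  0.2917 0.064 ] depth z 0.0672
side red 141 [0.5712 0.3735 0.0659]
side red 150 [0.5052 0.3755 0.0665]
side red 162 [0.4272 0.3784 0.0663]
side blue 125 [0.5753 0.2906 0.0672]
side blue 139 [0.4215 0.2974 0.0661]
stand (array([ 632.5, -135.8]), array([287. , 107.3]), 86.52)
front x=a*y+b [0.0640295 0.5875107] y range -0.26805695169379884 -0.0020374482817880867
tile (array([488.9, -47.3]), array([96.8, 95. ]), 4.39)
tile (array([ 502.9, -186.2]), array([96.9, 95.4]), 3.56)
```

View pics/t2.png

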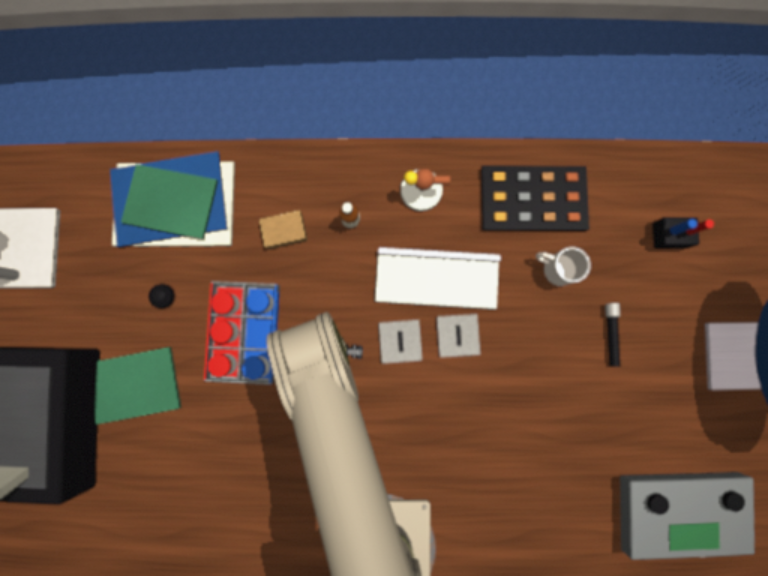

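All five jars are in their cells and upright: red caps at (222,300), (222,331), (222,365) and blue caps at (258,300), (258,365). Now for tile A: I go to its free edge and touch the desk lightly to calibrate tip height.

```bash
python3 - <<'E'
from h import *
plan([[.408,-.042,.06],[.408,-.042,.022]])
E
```

```text
[ 0.408 -0.042  0.06 ] 1 x [-0.379, 0.961, 0.742]
[ 0.408 -0.042  0.022] 1 x [0.0, 0.0, 0.253]
```

>>> carry_out:
  deltas:
    - [-0.2,0.3,0.1,0,0]
    - [-0.379,0.6,0.2,0,0]
    - [-0.379,0.961,0.4,0,0]
    - [-0.379,0.961,0.742,0,0]
    - [-0.379,0.961,0.742,0,0]
    - [-0.379,0.961,0.742,0,0]

```text
clock: 31.78
position: [0.4087, -0.0415, 0.0614]
ee_rot: [0.999, -0.032, 0.001, -0.0]
ft_force: [0.5, 0.2, 0.2]
grip_width: 0.501
grasp_force: 0.0
```

>>> carry_out:
  deltas:
    - [0,0,0.15,0,0]
    - [0,0,0.25,0,0]
    - [0,0,0.25,0,0]
    - [0,0,0.25,0,0]

```text
clock: 32.28
position: [0.4083, -0.0421, 0.0233]
ee_rot: [0.999, -0.032, 0.001, 0.0]
ft_force: [0.1, 0.0, -0.0]
grip_width: 0.501
grasp_force: 0.0
```

>>> carry_out:
  deltas:
    - [0,0,0.02,0,0]
    - [0,0,0.04,0,0]
    - [0,0,0.04,0,0]
    - [0,0,0.04,0,0]

```text
clock: 32.78
position: [0.4087, -0.0422, 0.0199]
ee_rot: [0.999, -0.033, 0.0, 0.001]
ft_force: [-24.4, 2.5, 66.8]
grip_width: 0.498
grasp_force: 33.8
```

>>> carry_out:
  deltas:
    - [0,0,-0.034,0,0]
    - [0,0,-0.034,0,0]
    - [0.1,0,-0.034,0,0]
    - [0.16,0,-0.034,0,0]
    - [0.22,0,-0.034,0,0]
    - [0.28,0,-0.034,0,0]
    - [0.34,0,-0.034,0,0]
    - [0.4,0,-0.034,0,0]
    - [0.4,0,-0.034,0,0]

```text
clock: 33.9
position: [0.4684, -0.0461, 0.0217]
ee_rot: [0.999, -0.033, 0.0, -0.0]
ft_force: [0.0, 0.4, 0.4]
grip_width: 0.497
grasp_force: 0.0
```

```bash
python3 - <<'E'
from h import *
print(tool())
T=camera('top'); P=cloud(T); img=T['img'].astype(int)
g=(img.min(2)>120)&((img.max(2)-img.min(2))<40)&(img.min(2)<215)&(P[...,0]>.44)&(P[...,0]<.59)&(P[...,1]>-.12)&(P[...,1]<.03)
print(quad(T,g,.012)); cv2.imwrite('pics/t3.png',cv2.resize(T['img'][170:270,220:350,::-1],None,fx=5,fy=5))
E
```

```text
(array([ 0.46843589, -0.04606711,  0.02165309]), np.float64(-3.7273699144399024))
(array([550.7, -52.5]), array([ 71.9, 129.8]), 0.0)
```

View pics/t3.png

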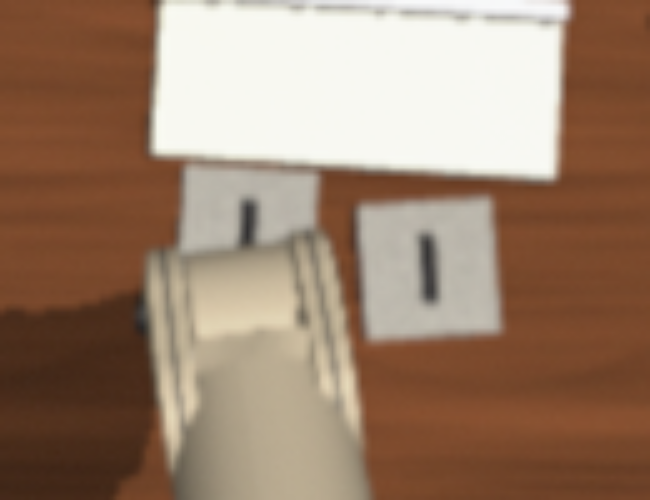

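The tile (250,205 in the crop) is now square to the stand, with a gap of about 6 mm. I push in small steps until the force shows contact.

>>> carry_out:
  deltas:
    - [0.02,0,0,0,0]
    - [0.04,0,0,0,0]
    - [0.05,0,0,0,0]
    - [0.05,0,0,0,0]

```text
clock: 34.45
position: [0.4753, -0.0466, 0.0216]
ee_rot: [0.999, -0.032, 0.0, 0.0]
ft_force: [0.3, -0.8, -0.5]
grip_width: 0.5
grasp_force: 0.0
```

>>> carry_out:
  deltas:
    - [0.01,0,0,0,0]
    - [0.01,0,0,0,0]

```text
clock: 34.7
position: [0.4758, -0.0466, 0.0214]
ee_rot: [0.999, -0.032, -0.001, 0.0]
ft_force: [-5.7, 0.2, 3.2]
grip_width: 0.502
grasp_force: 2.7
```

>>> carry_out:
  deltas:
    - [0.008,0,0,0,0]
    - [0.008,0,0,0,0]
    - [0.006,0,-0.017,0,0]
    - [0.005,0,-0.033,0,0]
    - [0.004,0,-0.05,0,0]
    - [0.004,0,-0.067,0,0]
    - [0.004,0,-0.067,0,0]

```text
clock: 35.58
position: [0.4759, -0.0468, 0.0311]
ee_rot: [0.999, -0.032, -0.001, 0.0]
ft_force: [-6.5, 0.0, -1.1]
grip_width: 0.502
grasp_force: 2.7
```

```bash
python3 - <<'E'
from h import *
S=camera('side'); cv2.imwrite('pics/s3.png',cv2.resize(S['img'][165:245,220:320,::-1],None,fx=6,fy=6))
E
```

```text
(no output)
```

View pics/s3.png

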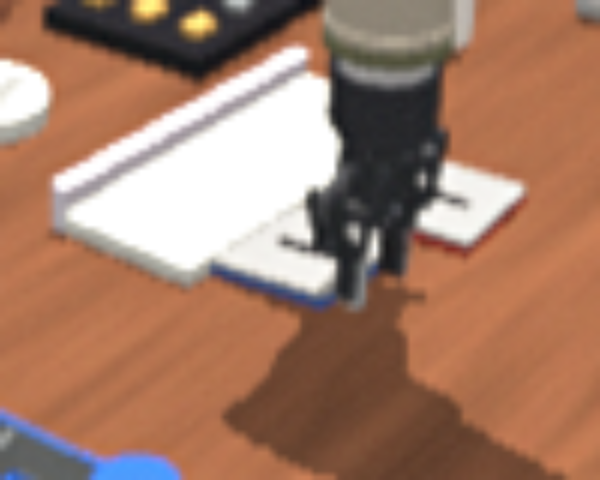

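>>> carry_out:
  deltas:
    - [0.006,0,0,0,0]
    - [0.008,0,-0.035,0,0]
    - [0.01,0,-0.077,0,0]
    - [0.016,0,-0.115,0,0]
    - [0.023,0,-0.152,0,0]
    - [0.023,0,-0.152,0,0]

```text
clock: 36.38
position: [0.4793, -0.0469, 0.0541]
ee_rot: [0.999, -0.032, -0.001, 0.0]
ft_force: [-6.0, 0.4, 0.3]
grip_width: 0.502
grasp_force: 3.3
```

```bash
cat >> h.py <<'E'
def tilt(c,y0,y1,x0=.45,x1=.6):
    """plane fit to the grey tile face"""
    P=cloud(c); img=c['img'].astype(int)
    m=(img.min(2)>110)&((img.max(2)-img.min(2))<45)&(P[...,0]>x0)&(P[...,0]<x1)&(P[...,1]>y0)&(P[...,1]<y1)&(P[...,2]>.005)&(P[...,2]<.12)
    q=P[m]; 
    for _ in range(4):
        A=np.c_[q[:,:2],np.ones(len(q))]; s=np.linalg.lstsq(A,q[:,2],rcond=None)[0]; r=abs(A@s-q[:,2]); q=q[r<max(.003,1.5*r.std())]
    print('n',len(q),'slope deg',np.degrees(np.arctan(s[:2])),'z range',q[:,2].min(),q[:,2].max(), 'x',q[:,0].min(),q[:,0].max())
E
python3 - <<'E'
from h import *
S=camera('side'); tilt(S,-.06,0.01); tilt(camera('top'),-.105,0.0,.5,.58)
E
```

```text
n 95 slope deg [-1.90524723e+01  1.00460480e-02] z range 0.011805151789893527 0.057211455494765646 x 0.46922364546711837 0.5903742095633819
n 237 slope deg [-19.03099403   0.79058828] z range 0.008516535698075955 0.037314468210442375 x 0.5143802258522667 0.5796377536939986
```

>>> carry_out:
  deltas:
    - [0.012,0,-0.015,0,0]
    - [0.022,0,-0.05,0,0]
    - [0.032,0,-0.075,0,0]
    - [0.043,0,-0.1,0,0]
    - [0.055,0,-0.124,0,0]
    - [0.067,0,-0.146,0,0]
    - [0.067,0,-0.146,0,0]

```text
clock: 37.35
position: [0.4884, -0.0475, 0.0758]
ee_rot: [0.999, -0.032, -0.003, 0.0]
ft_force: [-12.6, 1.0, 6.3]
grip_width: 0.498
grasp_force: 6.7
```

```bash
python3 - <<'E'
from h import *
tilt(camera('side'),-.06,0.01); tilt(camera('top'),-.105,0.0,.5,.59)
E
```

```text
n 55 slope deg [-31.04046379   0.71303702] z range 0.01107953937289152 0.07862968173297083 x 0.4822767762105313 0.5909091636298545
n 172 slope deg [-26.16811714   1.71318571] z range 0.01144165737439518 0.039029923676621954 x 0.5389219816832923 0.5866822649443703
```

>>> carry_out:
  deltas:
    - [0.014,0,-0.022,0,0]
    - [0.029,0,-0.043,0,0]
    - [0.045,0,-0.064,0,0]
    - [0.061,0,-0.084,0,0]
    - [0.079,0,-0.103,0,0]
    - [0.097,0,-0.121,0,0]
    - [0.097,0,-0.121,0,0]

```text
clock: 38.33
position: [0.5056, -0.0485, 0.0948]
ee_rot: [0.999, -0.032, 0.0, 0.0]
ft_force: [-4.4, -0.3, 3.3]
grip_width: 0.496
grasp_force: 2.7
```

```bash
python3 - <<'E'
from h import *
tilt(camera('side'),-.06,0.01); tilt(camera('top'),-.105,0.0,.5,.59)
E
```

```text
n 26 slope deg [-39.87981395  -1.74108668] z range 0.013638666202008182 0.09476250744258143 x 0.49409396549461526 0.5925632286991793
n 59 slope deg [-0.03910604 -0.52558571] z range 0.010814803422224968 0.016780634453213747 x 0.5719762073358324 0.5899932682524281
```

```bash
python3 - <<'E'
from h import *
S=camera('side'); cv2.imwrite('pics/s4.png',cv2.resize(S['img'][155:235,220:320,::-1],None,fx=6,fy=6))
E
```

```text
(no output)
```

View pics/s4.png

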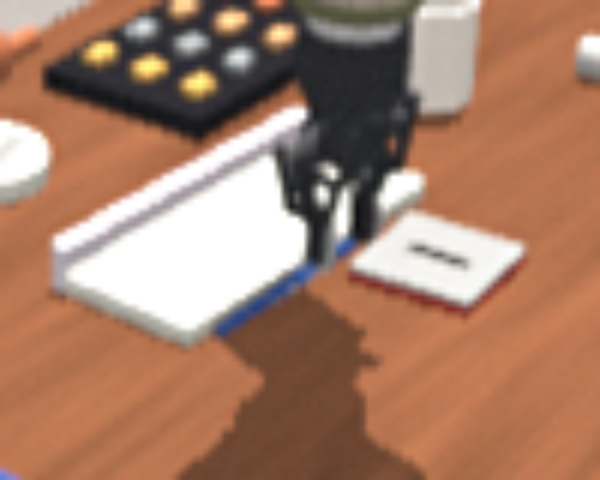

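Still held, with the blue underside showing as a strip from (215,330) to (355,240). Continuing.

>>> carry_out:
  deltas:
    - [0.015,0,0,0,0]
    - [0.032,0,-0.016,0,0]
    - [0.05,0,-0.032,0,0]
    - [0.072,0,-0.046,0,0]
    - [0.093,0,-0.06,0,0]
    - [0.093,0,-0.06,0,0]

```text
clock: 39.22
position: [0.5191, -0.0494, 0.1042]
ee_rot: [0.999, -0.032, -0.0, 0.0]
ft_force: [-8.3, 0.6, 12.7]
grip_width: 0.498
grasp_force: 7.7
```

```bash
python3 - <<'E'
from h import *
S=camera('side'); hsv=cv2.cvtColor(S['img'],cv2.COLOR_RGB2HSV); P=cloud(S)
m=(abs(hsv[...,0].astype(int)-110)<14)&(hsv[...,1]>110)&(P[...,0]>.45)&(P[...,0]<.62)&(abs(P[...,1]+.05)<.08)
q=P[m]; print(len(q)); c=q.mean(0); v=np.linalg.svd(q-c)[2][2]; print(c,'normal',v,'from vertical deg',90-np.degrees(np.arccos(abs(v[0]))), q[:,2].max())
E
```

```text
60
[ 0.54400485 -0.03372981  0.05051342] normal [-0.84054068  0.06696046 -0.53759433] from vertical deg 57.19725818499377 0.08639730723484153
```

>>> carry_out:
  deltas:
    - [0.023,0,-0.013,0,0]
    - [0.046,0,-0.026,0,0]
    - [0.07,0,-0.037,0,0]
    - [0.095,0,-0.047,0,0]
    - [0.095,0,-0.047,0,0]

```text
clock: 39.9
position: [0.5343, -0.0503, 0.1113]
ee_rot: [0.999, -0.032, 0.001, 0.0]
ft_force: [-3.5, -0.8, 8.0]
grip_width: 0.498
grasp_force: 4.6
```

```bash
cat > bl.py <<'E'
from h import *
import sys
h0,yc=int(sys.argv[1]),float(sys.argv[2])
S=camera('side'); hsv=cv2.cvtColor(S['img'],cv2.COLOR_RGB2HSV); P=cloud(S); d=abs(hsv[...,0].astype(int)-h0); d=np.minimum(d,180-d)
m=(d<14)&(hsv[...,1]>110)&(P[...,0]>.45)&(P[...,0]<.72)&(abs(P[...,1]-yc)<.08)
if h0==0: m&=(hsv[...,1]>190)
q=P[m]; print(len(q)); c=q.mean(0); v=np.linalg.svd(q-c)[2][2]; print(c,'normal',v,'tilt',np.degrees(np.arcsin(abs(v[0]))), q[:,2].max())
E
python3 bl.py 110 -.05
```

```text
102
[ 0.55345071 -0.04326931  0.04996388] normal [ 0.92777054 -0.0788129   0.36473327] tilt 68.08990698944766 0.09413524124532494
```

>>> carry_out:
  deltas:
    - [0.026,0,-0.008,0,0]
    - [0.052,0,-0.016,0,0]
    - [0.078,0,-0.022,0,0]
    - [0.104,0,-0.028,0,0]
    - [0.13,0,-0.032,0,0]
    - [0.158,0,-0.035,0,0]
    - [0.158,0,-0.035,0,0]

```text
clock: 40.83
position: [0.5576, -0.0518, 0.116]
ee_rot: [0.999, -0.032, 0.001, -0.0]
ft_force: [0.8, -0.5, 5.6]
grip_width: 0.504
grasp_force: 3.1
```

```bash
python3 bl.py 110 -.05
```

```text
148
[ 0.56506943 -0.04681593  0.04961019] normal [ 0.98824706 -0.06908893  0.13636153] tilt 81.20699846172839 0.10146245543826518
```

>>> carry_out:
  deltas:
    - [0.025,0,-0.002,0,0]
    - [0.05,0,-0.003,0,0]
    - [0.075,0,-0.003,0,0]
    - [0.1,0,-0.002,0,0]
    - [0.1,0,-0.002,0,0]

```text
clock: 41.5
position: [0.5725, -0.0528, 0.1164]
ee_rot: [0.999, -0.032, 0.0, 0.0]
ft_force: [-0.9, -0.1, 8.0]
grip_width: 0.497
grasp_force: 3.8
```

```bash
python3 bl.py 110 -.05
```

```text
188
[ 0.57220456 -0.04818403  0.05001656] normal [ 0.9969574  -0.07305398 -0.02718551] tilt 85.52935704043774 0.10439143699955386
```

>>> carry_out:
  deltas:
    - [0.03,0,0.0,0,0]
    - [0.06,0,0.003,0,0]
    - [0.09,0,0.006,0,0]
    - [0.12,0,0.01,0,0]
    - [0.12,0,0.01,0,0]

```text
clock: 42.18
position: [0.5912, -0.054, 0.1153]
ee_rot: [0.999, -0.032, 0.001, 0.0]
ft_force: [1.6, 0.3, 9.5]
grip_width: 0.501
grasp_force: 4.3
```

```bash
python3 bl.py 110 -.05
```

```text
220
[ 0.57874947 -0.05155915  0.04866633] normal [-0.96222144  0.0736976   0.26210411] tilt 74.2007253318432 0.09741947283311464
```

>>> carry_out:
  deltas:
    - [0.04,0,0.012,0,0]
    - [0.08,0,0.025,0,0]
    - [0.12,0,0.04,0,0]
    - [0.12,0,-0.1,0,0]
    - [0.12,0,-0.3,0,0]
    - [0.12,0,-0.3,0,0]
    - [0.12,0,-0.3,0,0]

```text
clock: 43.1
position: [0.6073, -0.0552, 0.1585]
ee_rot: [0.999, -0.032, -0.001, 0.0]
ft_force: [0.1, 0.2, -0.5]
grip_width: 0.504
grasp_force: 0.0
```

```bash
python3 bl.py 110 -.05
```

```text
166
[ 0.58939167 -0.04876864  0.02935072] normal [-0.01118978  0.00991772  0.99988821] tilt 0.6411403729424857 0.03558674940248234
```

>>> carry_out:
  deltas:
    - [-0.3,0,0,0,0]
    - [-0.6,0,0,0,0]
    - [-0.85,0,0,0,0]
    - [-0.85,0,0,0,0]

```text
clock: 43.65
position: [0.4781, -0.0471, 0.1587]
ee_rot: [0.999, -0.033, -0.001, 0.0]
ft_force: [0.7, -0.8, -0.2]
grip_width: 0.503
grasp_force: 0.0
```

```bash
cat > tp.py <<'E'
from h import *
print(tool())
T=camera('top'); hsv=cv2.cvtColor(T['img'],cv2.COLOR_RGB2HSV).astype(int); P=cloud(T)
r=(P[...,0]>.53)&(P[...,0]<.72)&(P[...,1]>-.3)&(P[...,1]<.05)
for n,h in(('blue',110),('red',0)):
    d=abs(hsv[...,0]-h); m=r&(np.minimum(d,180-d)<14)&(hsv[...,1]>(150 if h else 190))
    if m.sum()>40: print(n,m.sum(),quad(T,cv2.morphologyEx(m.astype(np.uint8),cv2.MORPH_CLOSE,np.ones((3,3))),.028),np.nanmedian(P[m][:,2]))
cv2.imwrite('pics/t4.png',cv2.resize(T['img'][160:270,220:350,::-1],None,fx=5,fy=5))
E
python3 tp.py
```

```text
(array([ 0.47814021, -0.0471123 ,  0.15865818]), np.float64(-3.7430890998867183))
blue 386 (array([597.4, -60.6]), array([92.9, 90.7]), 86.63) 0.02709099584696185
```

View pics/t4.png

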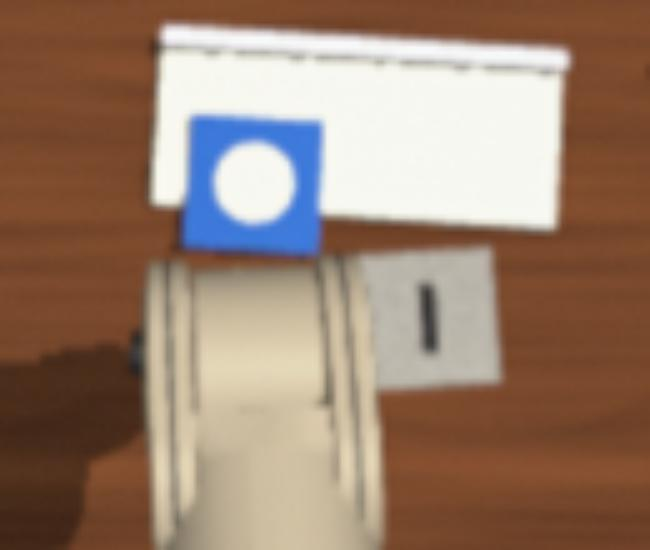

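Blue side is up on the stand at (254,183 in the crop), overhanging the front by about 30 mm. Next I push it back to the rail.

>>> carry_out:
  deltas:
    - [0,0.03,0.4,0,0]
    - [0,0.03,0.785,0,0]
    - [0,0.03,0.785,0,0]
    - [0,0.03,0.785,0,0]

```text
clock: 44.2
position: [0.4818, -0.0512, 0.0434]
ee_rot: [0.999, -0.032, 0.001, -0.0]
ft_force: [-0.4, 0.0, 0.5]
grip_width: 0.498
grasp_force: 0.0
```

>>> carry_out:
  deltas:
    - [0.15,0,0,0,0]
    - [0.3,0,0,0,0]
    - [0.38,0,0,0,0]
    - [0.44,0,0,0,0]
    - [0.5,0,0,0,0]
    - [0.56,0,0,0,0]
    - [0.62,0,0,0,0]
    - [0.66,0,0,0,0]
    - [0.66,0,0,0,0]

```text
clock: 45.32
position: [0.5796, -0.0578, 0.0418]
ee_rot: [0.999, -0.032, 0.0, -0.0]
ft_force: [-0.8, 0.3, 0.4]
grip_width: 0.498
grasp_force: 0.0
```

>>> carry_out:
  deltas:
    - [0.02,0,0,0,0]
    - [0.04,0,0,0,0]
    - [0.05,0,0,0,0]
    - [0.05,0,0,0,0]

```text
clock: 45.82
position: [0.5868, -0.0583, 0.0419]
ee_rot: [0.999, -0.032, 0.0, 0.0]
ft_force: [-0.3, -0.3, -0.2]
grip_width: 0.499
grasp_force: 0.0
```

>>> carry_out:
  deltas:
    - [0.012,0,0,0,0]
    - [0.02,0,0,0,0]
    - [0.02,0,0,0,0]

```text
clock: 46.2
position: [0.5884, -0.0585, 0.0417]
ee_rot: [0.999, -0.032, -0.001, 0.0]
ft_force: [-7.5, -0.3, 6.6]
grip_width: 0.496
grasp_force: 3.8
```

>>> carry_out:
  deltas:
    - [0.01,0,0,0,0]
    - [0.014,0,0,0,0]
    - [0.014,0,0,0,0]

```text
clock: 46.58
position: [0.5887, -0.0585, 0.0414]
ee_rot: [0.999, -0.032, -0.003, 0.0]
ft_force: [-16.8, 0.4, 13.7]
grip_width: 0.504
grasp_force: 8.6
```

>>> carry_out:
  deltas:
    - [-0.1,0,0,0,0]
    - [-0.4,0,0,0,0]
    - [-0.8,0,-0.1,0,0]
    - [-0.9,0,-0.4,0,0]
    - [-0.9,0,-0.4,0,0]
    - [-0.9,0,-0.4,0,0]

```text
clock: 47.32
position: [0.4574, -0.05, 0.102]
ee_rot: [0.999, -0.033, 0.001, 0.0]
ft_force: [-0.1, 0.2, -1.7]
grip_width: 0.501
grasp_force: 0.0
```

```bash
python3 tp.py; python3 - <<'E'
from h import *
plan([[.415,-.1805,.10],[.415,-.1805,.023]])
E
```

```text
(array([ 0.4574432 , -0.04999677,  0.10202315]), np.float64(-3.7271772647598933))
blue 355 (array([646. , -63.3]), array([89.2, 89.4]), 86.19) 0.026665613880131778
[ 0.415 -0.18   0.1  ] 1 x [-0.224, 0.887, 0.01]
[ 0.415 -0.18   0.023] 1 x [0.0, 0.0, 0.513]
```

>>> carry_out:
  deltas:
    - [-0.224,0.3,0.01,0,0]
    - [-0.224,0.6,0.01,0,0]
    - [-0.224,0.887,0.01,0,0]
    - [-0.224,0.887,0.01,0,0]
    - [-0.224,0.887,0.25,0,0]
    - [-0.224,0.887,0.48,0,0]
    - [-0.224,0.887,0.53,0,0]
    - [-0.224,0.887,0.53,0,0]
    - [-0.224,0.887,0.53,0,0]

```text
clock: 48.5
position: [0.4155, -0.1803, 0.0229]
ee_rot: [0.999, -0.032, 0.0, 0.0]
ft_force: [0.6, 0.3, 0.1]
grip_width: 0.499
grasp_force: 0.0
```

```bash
python3 - <<'E'
from h import *
plan([[.46,-.1835,.0217]])
E
```

```text
[ 0.46  -0.184  0.022] 1 x [0.297, 0.002, 0.008]
```

>>> carry_out:
  deltas:
    - [0.06,0,0.007,0,0]
    - [0.12,0,0.007,0,0]
    - [0.18,0,0.007,0,0]
    - [0.24,0,0.007,0,0]
    - [0.28,0,0.007,0,0]
    - [0.3,0,0.007,0,0]
    - [0.3,0,0.007,0,0]

```text
clock: 49.38
position: [0.46, -0.1834, 0.0213]
ee_rot: [0.999, -0.032, 0.0, 0.0]
ft_force: [1.2, -0.3, -0.3]
grip_width: 0.502
grasp_force: 0.0
```

>>> carry_out:
  deltas:
    - [0.012,0,0,0,0]
    - [0.025,0,0,0,0]
    - [0.033,0,0,0,0]
    - [0.033,0,0,0,0]

```text
clock: 49.88
position: [0.4648, -0.1837, 0.0213]
ee_rot: [0.999, -0.032, 0.0, 0.0]
ft_force: [-0.7, 0.2, 0.1]
grip_width: 0.498
grasp_force: 0.1
```

>>> carry_out:
  deltas:
    - [0.01,0,0,0,0]
    - [0.01,0,0,0,0]

```text
clock: 50.12
position: [0.4663, -0.1838, 0.0213]
ee_rot: [0.999, -0.032, 0.0, 0.0]
ft_force: [-0.8, -0.0, 0.5]
grip_width: 0.498
grasp_force: 0.3
```

>>> carry_out:
  deltas:
    - [0.01,0,0,0,0]
    - [0.01,0,0,0,0]

```text
clock: 50.38
position: [0.4673, -0.1839, 0.0212]
ee_rot: [0.999, -0.033, -0.0, 0.0]
ft_force: [-4.6, -0.6, 2.8]
grip_width: 0.5
grasp_force: 2.1
```

>>> carry_out:
  deltas:
    - [0.012,0,0,0,0]
    - [0.012,0,0,0,0]
    - [0.01,0,-0.017,0,0]
    - [0.009,0,-0.033,0,0]
    - [0.008,0,-0.05,0,0]
    - [0.009,0,-0.067,0,0]
    - [0.012,0,-0.1,0,0]
    - [0.016,0,-0.144,0,0]
    - [0.022,0,-0.182,0,0]
    - [0.029,0,-0.219,0,0]
    - [0.029,0,-0.219,0,0]

```text
clock: 51.75
position: [0.4706, -0.1842, 0.0538]
ee_rot: [0.999, -0.033, -0.001, -0.0]
ft_force: [-7.5, 0.5, 1.0]
grip_width: 0.5
grasp_force: 3.3
```

```bash
python3 - <<'E'
from h import *
tilt(camera('side'),-.20,-.12); tilt(camera('top'),-.235,-.14,.5,.57)
E
```

```text
n 85 slope deg [-15.48743981   1.50733894] z range 0.013484342875740376 0.05092291278189183 x 0.46191593157961175 0.5936236355846234
n 255 slope deg [-19.45990992   1.53669176] z range 0.008463330651456411 0.03876142116181643 x 0.5003388849828931 0.5687054753070367
```

Tilt is 19° as before, so I repeat the remaining arc.

>>> carry_out:
  deltas:
    - [0.012,0,-0.015,0,0]
    - [0.022,0,-0.05,0,0]
    - [0.032,0,-0.075,0,0]
    - [0.043,0,-0.1,0,0]
    - [0.055,0,-0.124,0,0]
    - [0.067,0,-0.146,0,0]
    - [0.067,0,-0.146,0,0]

```text
clock: 52.72
position: [0.4796, -0.1847, 0.0754]
ee_rot: [0.999, -0.033, -0.003, -0.0]
ft_force: [-12.8, 0.7, 6.4]
grip_width: 0.501
grasp_force: 6.8
```

>>> carry_out:
  deltas:
    - [0.014,0,-0.022,0,0]
    - [0.029,0,-0.043,0,0]
    - [0.045,0,-0.064,0,0]
    - [0.061,0,-0.084,0,0]
    - [0.079,0,-0.103,0,0]
    - [0.097,0,-0.121,0,0]
    - [0.097,0,-0.121,0,0]

```text
clock: 53.6
position: [0.4967, -0.1858, 0.0945]
ee_rot: [0.999, -0.032, 0.0, 0.0]
ft_force: [-5.3, 0.3, 4.1]
grip_width: 0.5
grasp_force: 3.4
```

```bash
python3 bl.py 0 -.19
```

```text
10
[ 0.53375826 -0.16151365  0.03893599] normal [ 0.73957678 -0.06928023  0.66949715] tilt 47.69537635618672 0.07338405489145766
```

>>> carry_out:
  deltas:
    - [0.015,0,0,0,0]
    - [0.032,0,-0.016,0,0]
    - [0.05,0,-0.032,0,0]
    - [0.072,0,-0.046,0,0]
    - [0.093,0,-0.06,0,0]
    - [0.093,0,-0.06,0,0]

```text
clock: 54.4
position: [0.5106, -0.1868, 0.1041]
ee_rot: [0.999, -0.033, 0.0, 0.0]
ft_force: [-9.1, 0.9, 13.5]
grip_width: 0.498
grasp_force: 8.2
```

>>> carry_out:
  deltas:
    - [0.023,0,-0.013,0,0]
    - [0.046,0,-0.026,0,0]
    - [0.07,0,-0.037,0,0]
    - [0.095,0,-0.047,0,0]
    - [0.095,0,-0.047,0,0]

```text
clock: 55.02
position: [0.5258, -0.1878, 0.1113]
ee_rot: [0.999, -0.032, 0.001, 0.0]
ft_force: [-3.7, 0.7, 9.0]
grip_width: 0.504
grasp_force: 5.0
```

```bash
python3 bl.py 0 -.19
```

```text
46
[ 0.54550005 -0.17047739  0.04952242] normal [ 0.93114479 -0.07329908  0.3572067 ] tilt 68.61397581914441 0.0917759554790887
```

>>> carry_out:
  deltas:
    - [0.026,0,-0.008,0,0]
    - [0.052,0,-0.016,0,0]
    - [0.078,0,-0.022,0,0]
    - [0.104,0,-0.028,0,0]
    - [0.13,0,-0.032,0,0]
    - [0.158,0,-0.035,0,0]
    - [0.158,0,-0.035,0,0]

```text
clock: 55.95
position: [0.5494, -0.1893, 0.116]
ee_rot: [0.999, -0.032, 0.001, 0.0]
ft_force: [-0.3, -1.5, 7.3]
grip_width: 0.501
grasp_force: 3.2
```

>>> carry_out:
  deltas:
    - [0.025,0,-0.002,0,0]
    - [0.05,0,-0.003,0,0]
    - [0.075,0,-0.003,0,0]
    - [0.1,0,-0.002,0,0]
    - [0.1,0,-0.002,0,0]

```text
clock: 56.58
position: [0.5642, -0.1902, 0.1165]
ee_rot: [0.999, -0.032, 0.001, 0.0]
ft_force: [-0.7, -0.5, 8.8]
grip_width: 0.497
grasp_force: 4.3
```

>>> carry_out:
  deltas:
    - [0.03,0,0.0,0,0]
    - [0.06,0,0.003,0,0]
    - [0.09,0,0.006,0,0]
    - [0.12,0,0.01,0,0]
    - [0.12,0,0.01,0,0]

```text
clock: 57.2
position: [0.5828, -0.1913, 0.1152]
ee_rot: [0.999, -0.032, 0.002, 0.0]
ft_force: [1.4, 0.0, 8.5]
grip_width: 0.502
grasp_force: 4.3
```

```bash
python3 bl.py 0 -.19
```

```text
136
[ 0.56996942 -0.18847127  0.04761745] normal [-0.95907552  0.07170973  0.27391943] tilt 73.55168014175321 0.0963897396526728
```

>>> carry_out:
  deltas:
    - [0.04,0,0.012,0,0]
    - [0.08,0,0.025,0,0]
    - [0.12,0,0.04,0,0]
    - [0.12,0,-0.1,0,0]
    - [0.12,0,-0.3,0,0]
    - [0.12,0,-0.3,0,0]
    - [0.12,0,-0.3,0,0]

```text
clock: 58.12
position: [0.5988, -0.1922, 0.1582]
ee_rot: [0.999, -0.032, -0.001, -0.0]
ft_force: [0.2, -0.3, -1.0]
grip_width: 0.5
grasp_force: 0.0
```

>>> carry_out:
  deltas:
    - [-0.3,0,0,0,0]
    - [-0.6,0,0,0,0]
    - [-0.85,0,0,0,0]
    - [-0.85,0,0,0,0]

```text
clock: 58.62
position: [0.4693, -0.1844, 0.1582]
ee_rot: [0.999, -0.033, -0.001, 0.0]
ft_force: [-0.5, -0.5, 0.3]
grip_width: 0.499
grasp_force: 0.0
```

```bash
python3 bl.py 0 -.19; python3 tp.py
```

```text
46
[ 0.57574657 -0.17256932  0.02874843] normal [0.01838557 0.00586246 0.99981378] tilt 1.0534747074987174 0.0352799854767062
(array([ 0.47091896, -0.18428843,  0.15854611]), np.float64(-3.767807038847923))
blue 352 (array([646., -63.]), array([88.6, 89.4]), 86.22) 0.026425610821559788
red 179 (array([ 587.2, -193.5]), array([87.3, 89.6]), 85.2) 0.026710049560009684
```

View pics/t4.png

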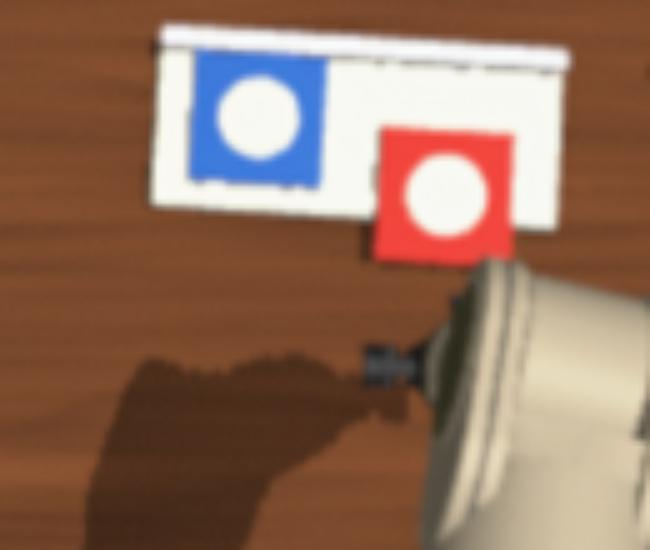

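Blue tile is fully back at the rail. Red side is up at (445,195), overhanging the front, and needs the same push.

>>> carry_out:
  deltas:
    - [0,0.02,0.4,0,0]
    - [0,0.02,0.785,0,0]
    - [0,0.02,0.785,0,0]
    - [0,0.02,0.785,0,0]

```text
clock: 59.22
position: [0.4733, -0.1872, 0.0431]
ee_rot: [0.999, -0.032, 0.001, 0.0]
ft_force: [-0.2, 0.2, 0.5]
grip_width: 0.497
grasp_force: 0.0
```

>>> carry_out:
  deltas:
    - [0.15,0,0,0,0]
    - [0.3,0,0,0,0]
    - [0.38,0,0,0,0]
    - [0.44,0,0,0,0]
    - [0.5,0,0,0,0]
    - [0.56,0,0,0,0]
    - [0.62,0,0,0,0]
    - [0.66,0,0,0,0]
    - [0.69,0,0,0,0]
    - [0.71,0,0,0,0]
    - [0.71,0,0,0,0]

```text
clock: 60.6
position: [0.5784, -0.194, 0.0415]
ee_rot: [0.999, -0.032, 0.0, 0.0]
ft_force: [0.4, -0.4, -0.0]
grip_width: 0.501
grasp_force: 0.0
```

>>> carry_out:
  deltas:
    - [0.012,0,0,0,0]
    - [0.02,0,0,0,0]
    - [0.02,0,0,0,0]

```text
clock: 60.98
position: [0.5799, -0.1943, 0.0414]
ee_rot: [0.999, -0.033, -0.001, -0.0]
ft_force: [-6.7, 0.7, 4.6]
grip_width: 0.496
grasp_force: 3.5
```

>>> carry_out:
  deltas:
    - [0.008,0,0,0,0]
    - [0.012,0,0,0,0]
    - [0.012,0,0,0,0]

```text
clock: 61.35
position: [0.5802, -0.1944, 0.0413]
ee_rot: [0.999, -0.033, -0.003, -0.0]
ft_force: [-15.2, 2.7, 11.5]
grip_width: 0.501
grasp_force: 7.6
```

>>> carry_out:
  deltas:
    - [-0.1,0,0,0,0]
    - [-0.4,0,0,0,0]
    - [-0.8,0,-0.1,0,0]
    - [-0.95,0,-0.6,0,0]
    - [-0.95,0,-0.6,0,0]
    - [-0.95,0,-0.6,0,0]

```text
clock: 62.1
position: [0.4415, -0.1856, 0.1327]
ee_rot: [0.999, -0.033, 0.002, 0.001]
ft_force: [0.3, -0.5, -0.2]
grip_width: 0.501
grasp_force: 0.0
```

```bash
python3 tp.py; python3 - <<'E'
from h import *
jars(); save(camera('top'),'t5.png')
E
```

```text
(array([ 0.44152304, -0.18558052,  0.13271461]), np.float64(-3.735250896536144))
blue 353 (array([646. , -63.1]), array([88.7, 89.5]), 86.41) 0.026818143798177065
red 170 (array([ 638.7, -198.6]), array([83.6, 84.4]), 86.11) 0.02623117836918413
red 165 [0.5776 0.367  0.064 ] depth z 0.0662
red 180 [0.5121 0.3679 0.064 ] depth z 0.0668
red 183 [0.4333 0.371  0.064 ] depth z 0.0669
blue 170 [0.5811 0.2855 0.064 ] depth z 0.067
blue 176 [0.4283 0.2911 0.064 ] depth z 0.0669
```

View pics/t5.png

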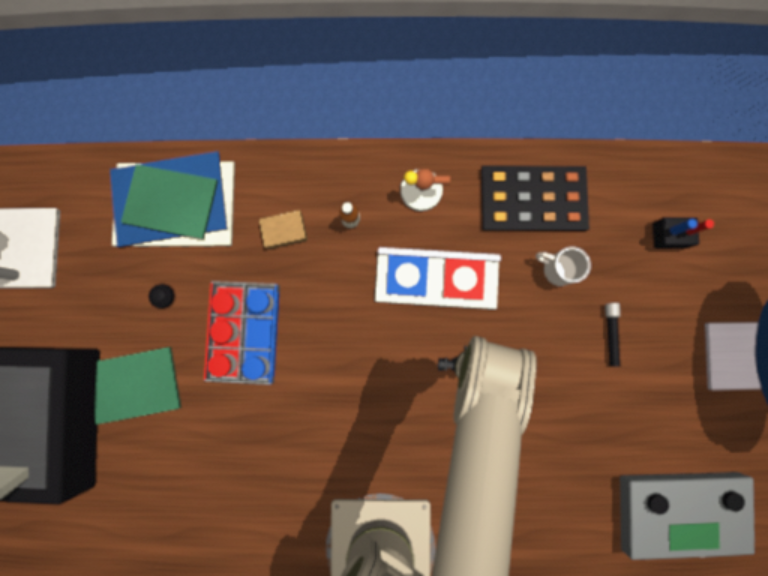

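The picture shows the final state: all five jars in the crate (red caps at x≈222, blue caps at x≈258), and the blue (407,276) and red (465,279) tiles against the rail and wholly on the stand. The other things are where they started and the robot touches nothing.

```bash
python3 -c "
from workcell import ticket
print(ticket.hand_in())"
```

```text
the job is handed in; nothing more can be done
None
```

I handed the job in at about 62 s: all five jars stand upright in their colour rows, both tiles lie coloured side up against the rail and wholly on the stand, and the other things look undisturbed in the last picture.

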